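# Weigh out a lot of ring cores on the spring scale

### The job

Weigh out a lot of the steel ring cores lying on the bench: thread them one at a time over the spindle of the spring scale, lowering each gently until the scale carries it (not dropped, not forced), until the scale's pointer has sunk between the two prongs of the black clip on its column. Never push the pan down past the clip; cores that are not needed stay lying flat on the bench, and the other things stay where they are.

Things in the scene. Friction and masses are not known exactly. Their poses are not given: they have to be found in the camera images.
- scale: Spring scale, fixed to the bench: grey housing 150 x 140 mm, 45 mm high; over it a sprung aluminium dish, 124 mm across, with a steel flange (44 mm across) and an upright spindle in its middle. On its +y side, 78 to 114 mm from the spindle, a flat graduated column 110 mm high carries a black clip. Origin: centre of the housing's underside, nominally under the spindle; z up.
- seat (a point): Nominal middle of the flange's upper face, where the first core comes to lie, pan empty; fixed to the housing, 113 mm above the bench. The dish lies loosely on its carrier: the real spindle stands up to 4 mm off this point in the scale's x and up to 4 mm in y, and shifts stiffly (3.5 N) if pushed sideways. The dish round the flange is 10 mm lower, its rim 6 mm lower. All this sinks with pan.
- tip (a point): Nominal middle of the spindle's tip, pan empty: 44 mm above seat, fixed to the housing likewise, so the real tip is up to 4 mm off in x and in y. The spindle is steel, 18 mm thick, with a 2 mm high chamfer to a flat top 15 mm across.
- pan (a joint): How far the pan has sunk, in m: about 0.001 empty, 0.045 at the bottom stop. The spring gives 5 mm per newton (200 N/m); a core sinks it 6 to 10.5 mm.
- pointer (a point): Pointer of the scale, a dark steel fork straddling the column 16.5 mm below the flange's face; it sinks with the pan. This point is in its plane, in the middle of the column (95 mm from the scale's origin along its +y). Axes as the scale's.
- field (a point): Middle of the 13 mm high field between the two prongs of the black plastic clip on the column, straight below pointer at the start; the upper edge of the field is 6.5 mm above this point, the lower edge 6.5 mm below. The clip was set beforehand and does not move. Two or three cores, rarely four, bring the pointer into the field.
- core1_c (a point): Bare strip-wound steel ring core, 54 mm across, with a round hole of 20.4 mm, 13 mm high, lying flat on the bench; about 195 g, each up to 8 % more or less. The point is its centre, half-way up; z is its axis.
- core2_c (a point): Bare strip-wound steel ring core, 54 mm across, with a round hole of 20.4 mm, 11 mm high, lying flat on the bench; about 165 g, each up to 8 % more or less. The point is its centre, half-way up; z is its axis.
- core3_c (a point): Bare strip-wound steel ring core, 54 mm across, with a round hole of 20.4 mm, 11 mm high, lying flat on the bench; about 165 g, each up to 8 % more or less. The point is its centre, half-way up; z is its axis.
- core4_c (a point): Bare strip-wound steel ring core, 54 mm across, with a round hole of 20.4 mm, 9 mm high, lying flat on the bench; about 135 g, each up to 8 % more or less. The point is its centre, half-way up; z is its axis.
- core5_c (a point): Bare strip-wound steel ring core, 54 mm across, with a round hole of 20.4 mm, 9 mm high, lying flat on the bench; about 135 g, each up to 8 % more or less. The point is its centre, half-way up; z is its axis.
- drive: Bystander: hard disk drive, 101 x 146 x 24 mm, silver; origin at its underside.
- driver: Bystander: red-handled screwdriver lying on the bench; origin at its underside.
- pliers: Bystander: red-handled pliers lying on the bench, about 140 mm long; origin at its underside.
- reel: Bystander: reel of solder wire standing on its flange, 60 mm across, 35 mm high; origin at its underside.
- board: Bystander: small green circuit board, 85 x 60 mm; origin at its underside.
- sink: Bystander: finned aluminium heat sink, 36 x 36 x 22 mm; origin at its underside.
- spray: Bystander: spray can, 53 mm across, 170 mm high, standing; origin at its underside.
There are look-alikes about, which are no part of the job. What is shaped like the part that bears core1_c but green or turquoise is not meant.

How it is judged (in metres and radians):
On the way:
1. a first core is threaded on the spindle and let go, the pointer still above the field (((horizontal distance between core1_c and seat below 0.012 m and angle between core1_c's own z axis and vertical below 0.1 rad and z of core1_c in the frame of pointer between 0.012 and 0.0595 m) or (horizontal distance between core2_c and seat below 0.012 m and angle between core2_c's own z axis and vertical below 0.1 rad and z of core2_c in the frame of pointer between 0.012 and 0.0595 m) or (horizontal distance between core3_c and seat below 0.012 m and angle between core3_c's own z axis and vertical below 0.1 rad and z of core3_c in the frame of pointer between 0.012 and 0.0595 m) or (horizontal distance between core4_c and seat below 0.012 m and angle between core4_c's own z axis and vertical below 0.1 rad and z of core4_c in the frame of pointer between 0.012 and 0.0595 m) or (horizontal distance between core5_c and seat below 0.012 m and angle between core5_c's own z axis and vertical below 0.1 rad and z of core5_c in the frame of pointer between 0.012 and 0.0595 m)) and z of pointer in the frame of field above 0.0065 m and not (contact force between the fingers and anything else above 0.05 N)), for 0.1 s.
At the end, for the whole second after the job is handed in: The pointer rests between the prongs of the clip (within 8 mm above or below the middle of the 13 mm field); every core is either threaded flat on the spindle or lying flat on the bench, none held (z of pointer in the frame of field between -0.008 and 0.008 m and not (velocity of joint pan above 0.005 m/s) and not (velocity of joint pan below -0.005 m/s) and ((horizontal distance between core1_c and seat below 0.012 m and angle between core1_c's own z axis and vertical below 0.1 rad and z of core1_c in the frame of pointer between 0.012 and 0.0595 m) or (height (world z) of core1_c below 0.0105 m and angle between core1_c's own z axis and vertical below 0.1 rad)) and ((horizontal distance between core2_c and seat below 0.012 m and angle between core2_c's own z axis and vertical below 0.1 rad and z of core2_c in the frame of pointer between 0.012 and 0.0595 m) or (height (world z) of core2_c below 0.0095 m and angle between core2_c's own z axis and vertical below 0.1 rad)) and ((horizontal distance between core3_c and seat below 0.012 m and angle between core3_c's own z axis and vertical below 0.1 rad and z of core3_c in the frame of pointer between 0.012 and 0.0595 m) or (height (world z) of core3_c below 0.0095 m and angle between core3_c's own z axis and vertical below 0.1 rad)) and ((horizontal distance between core4_c and seat below 0.012 m and angle between core4_c's own z axis and vertical below 0.1 rad and z of core4_c in the frame of pointer between 0.012 and 0.0595 m) or (height (world z) of core4_c below 0.0085 m and angle between core4_c's own z axis and vertical below 0.1 rad)) and ((horizontal distance between core5_c and seat below 0.012 m and angle between core5_c's own z axis and vertical below 0.1 rad and z of core5_c in the frame of pointer between 0.012 and 0.0595 m) or (height (world z) of core5_c below 0.0085 m and angle between core5_c's own z axis and vertical below 0.1 rad)) and not (contact force between core1 and the fingers above 0.05 N) and not (contact force between core2 and the fingers above 0.05 N) and not (contact force between core3 and the fingers above 0.05 N) and not (contact force between core4 and the fingers above 0.05 N) and not (contact force between core5 and the fingers above 0.05 N)); the robot touches nothing.
It fails at once if the scale is struck or pushed with more than 20 N (cores already on it included) (contact force between scale and anything else above 20 N).
It fails at once if the pan is pushed or overloaded so that the pointer goes more than 5 mm below the lower prong's edge (z of pointer in the frame of field below -0.0115 m).
It fails at once if two cores are carried at once (((height (world z) of core1_c above 0.035 m and horizontal distance between core1_c and seat above 0.06 m) and (height (world z) of core2_c above 0.035 m and horizontal distance between core2_c and seat above 0.06 m)) or ((height (world z) of core1_c above 0.035 m and horizontal distance between core1_c and seat above 0.06 m) and (height (world z) of core3_c above 0.035 m and horizontal distance between core3_c and seat above 0.06 m)) or ((height (world z) of core1_c above 0.035 m and horizontal distance between core1_c and seat above 0.06 m) and (height (world z) of core4_c above 0.035 m and horizontal distance between core4_c and seat above 0.06 m)) or ((height (world z) of core1_c above 0.035 m and horizontal distance between core1_c and seat above 0.06 m) and (height (world z) of core5_c above 0.035 m and horizontal distance between core5_c and seat above 0.06 m)) or ((height (world z) of core2_c above 0.035 m and horizontal distance between core2_c and seat above 0.06 m) and (height (world z) of core3_c above 0.035 m and horizontal distance between core3_c and seat above 0.06 m)) or ((height (world z) of core2_c above 0.035 m and horizontal distance between core2_c and seat above 0.06 m) and (height (world z) of core4_c above 0.035 m and horizontal distance between core4_c and seat above 0.06 m)) or ((height (world z) of core2_c above 0.035 m and horizontal distance between core2_c and seat above 0.06 m) and (height (world z) of core5_c above 0.035 m and horizontal distance between core5_c and seat above 0.06 m)) or ((height (world z) of core3_c above 0.035 m and horizontal distance between core3_c and seat above 0.06 m) and (height (world z) of core4_c above 0.035 m and horizontal distance between core4_c and seat above 0.06 m)) or ((height (world z) of core3_c above 0.035 m and horizontal distance between core3_c and seat above 0.06 m) and (height (world z) of core5_c above 0.035 m and horizontal distance between core5_c and seat above 0.06 m)) or ((height (world z) of core4_c above 0.035 m and horizontal distance between core4_c and seat above 0.06 m) and (height (world z) of core5_c above 0.035 m and horizontal distance between core5_c and seat above 0.06 m))).
It fails at once if another thing on the bench is moved by more than 20 mm (distance of any of drive, driver, pliers, reel, board, sink, spray from where it was at the start of the episode above 0.02 m).
It also fails if it takes over 72 s, if anything falls off the work surface, if the arm or the gripper's body presses on something with over 40 N, if the wrist force passes 120 N, or if a joint passes its speed limit or range.

### The arm

A 6-joint arm with a two-finger parallel gripper is mounted at the origin on the work surface. World frame = base frame: x ahead of the robot, y to its left, z up, the work surface at z = 0. Lengths are in mm, angles in rad, forces in N, time in s.
With the tool pointing down it reaches from about 275 to 850 mm from the base axis. Payload 19 kg.
Tool frame: the origin (TCP) lies midway between the tips of the shut fingers; the grasp point (between the pads) lies 19 mm behind it; x points along the fingers, z is the direction in which the jaws open and shut, and the axes are right-handed (so a half turn about x gives the same grasp; the last joint's range is limited). The gripper opens to 85 mm and grips with 20 to 120 N. Pads are 22 mm wide; open, the fingers measure 114 mm over their backs; the gripper's body (76 mm by 85 mm) begins 54 mm behind the grasp point. The pads swing forward as they close: fully open they stand 13 mm farther back than shut.
Start: joints at [1.203, 0.15, 1.437, -0, 1.554, -0.134], TCP at [133.22, 559.323, 231.267] pointing down, gripper open.
Joint ranges: [-2.8, 2.8], [-0.68, 2.1], [0.12, 2.68], [-1.39, 4.53], [0.16, 2.79], [-2.81, 2.81]. Speed limits (rad/s): [1.89, 1.89, 2.22, 3.01, 3.01, 3.01].

### API

Orientations are given as [roll, pitch, yaw] about the fixed x, y, z axes, in that order (R = Rz(yaw) Ry(pitch) Rx(roll)).
In Python, from cell import telemetry, read_camera, camera_model, bot gives the robot as it stands.
- The arm moves only by the tool drive_tool, never from a script. Its argument "steps" is a list of rows, each a list of 7 numbers: the turn, a rotation vector about the tool's x, y, z in rad, then the shift along the tool's x, y, z in cm, then the opening, from -1 (shut) to 1 (fully open). In form: [[ax, ay, az, x, y, z, jaw], ...]. A call has 1 to 20 rows; each row is the pose to reach, as a shift and turn from the pose commanded when the call began, along the tool's axes at that moment; what a row does not reach only later rows make up. A row lasts 1/12 s, in which the tool goes at most 41.7 mm and 7.16 degrees, less where a joint would pass 70% of its speed; a pose out of reach is approached as far as the arm can. A call with a gripper value outside its range is refused whole. The fingers move at their own pace and stop on an object; "force" is the grip in N (left out, the last holds). Time passes only in rows, so rows that repeat a pose let the fingers close. It gives the time, the measured TCP pose, the force and the opening at its end, in the units of the state.
- telemetry.read_state(): the state, without advancing time (a new reading comes with each control period).
- read_camera(name): name is "scene" or "top" or "wrist"; returns the picture (400x640x3 uint8, red, green, blue); there is no depth.
- camera_model(name): a dict with "fx", "fy", "cx", "cy" (pixels), "k1" (the pictures are not rectified: a ray, as slopes to the right and down, at radius r is drawn at 1 + k1 r^2 times it, then the intrinsics apply), "origin" and "orientation" of the camera in the world. Camera axes: x right, y up, looking along -z (the intrinsics and any distortion apply to the point x, -y, -z); pixel columns grow to the right and rows downward; lengths in mm; the calibration is good to about 2 mm. A picture is of the moment at which its call begins: read the wrist's pose just before it. camera_model takes no time and is no camera call; for the wrist camera it gives the pose at the moment of the call.
- bot.hand_in(): hands the job in, once; it reports no verdict.
The state is a dict: "clock": time; "qpos": joint angles; "joint_vel": joint speeds; "effort": joint torques, N m; "tool_pos": TCP position; "tcp_rot": TCP orientation; "wrist_force": force on the tool from outside, world axes, zero at the start; "torque": the same for the moment, N m; "width": finger opening in mm.
Only numpy, scipy, OpenCV 4.12 (cv2) and the standard library are available. Lean on these libraries where they do the work, as an engineer would, in place of code of your own. Each camera call takes 0.05 s, during which the arm holds its last target.

## Working session

There is one attempt and no reset: what is moved stays moved. The work goes in short steps, Python scripts to look and compute and a tool call to move; the robot and the scene stay as the last step left them, time stands still between calls to the robot, and variables do not carry over. Pictures are saved under pics/ and viewed, and the job is handed in when it is done.

Besides the shell and the picture viewer there is one more tool, called after "Call:" as name(argument=value, ...), one argument or row to a line, values as JSON. drive_tool: Moves the arm, as the interface text tells. Its arguments: {"type":"object","properties":{"steps":{"type":"array"},"force":{"type":"number"}},"required":["steps"]}

```bash
mkdir -p pics; ls; cat > h.py <<'E'
import numpy as np, cv2
from scipy.spatial.transform import Rotation as R
from cell import telemetry, read_camera, camera_model, bot
def save(n,im,crop=None,s=1):
    if crop: x0,y0,x1,y1=crop; im=im[y0:y1,x0:x1]
    im=cv2.resize(im,None,fx=s,fy=s,interpolation=cv2.INTER_CUBIC)
    cv2.imwrite('pics/'+n,im[:,:,::-1])
def rot(m):
    o=np.array(m['orientation'],float)
    if o.shape==(3,3): return o
    if o.size==4: return R.from_quat(o).as_matrix()
    return R.from_euler('xyz',o).as_matrix()
def ray(m,u,v):
    xd=np.array([(u-m['cx'])/m['fx'],(v-m['cy'])/m['fy']]);x=xd.copy()
    for _ in range(30): x=xd/(1+m['k1']*(x@x))
    d=rot(m)@np.array([x[0],-x[1],-1.]); return np.array(m['origin'],float),d
def atz(m,u,v,z):
    o,d=ray(m,u,v); return o+d*(z-o[2])/d[2]
def proj(m,P):
    p=rot(m).T@(np.array(P,float)-np.array(m['origin'],float)); x=np.array([p[0],-p[1]])/-p[2]
    x=x*(1+m['k1']*(x@x)); return np.array([m['cx']+m['fx']*x[0],m['cy']+m['fy']*x[1]])
E
python3 - <<'E'
from h import *
s=telemetry.read_state(); print(s)
for n in ['scene','top','wrist']:
    print(n,camera_model(n)); save(n+'0.png',read_camera(n))
E
```

```text
pics
{'clock': 0.0, 'qpos': array([ 1.20306499e+00,  1.50997745e-01,  1.43802711e+00, -1.74407073e-05,
        1.55379465e+00, -1.33984461e-01]), 'joint_vel': array([-0.0002505 , -0.00059251,  0.00168708, -0.00122516,  0.00278365,
       -0.0004656 ]), 'effort': array([ 4.78505717e-04, -7.13059258e+01, -5.70878112e+01, -1.14223581e-04,
        8.77904211e-03, -5.44608736e-05]), 'tool_pos': array([133.11120793, 559.12887981, 230.67071977]), 'tcp_rot': array([ 3.02182068,  1.56956935, -1.92431487]), 'wrist_force': array([ 0.20795887, -0.10130721,  1.83251772]), 'torque': array([ 0.00899138,  0.07204313, -0.08563059]), 'width': 85.50558266122398}
scene {'fx': 451.0965438025653, 'fy': 451.0965438025653, 'cx': 314.8156720639793, 'cy': 201.80781382684356, 'k1': 0.034135572641208735, 'origin': array([1186.85913215, -564.5057879 ,  842.42324029]), 'orientation': array([ 0.84792253, -0.00317947,  0.8649661 ])}
top {'fx': 471.6080513844759, 'fy': 471.6080513844759, 'cx': 315.39153974652345, 'cy': 199.44180939459636, 'k1': 0.03453697266042799, 'origin': array([ 508.54726103,  -48.85975156, 1199.63590874]), 'orientation': array([ 0.06389027, -0.00611165, -1.57125562])}
wrist {'fx': 296.2607538996822, 'fy': 296.2607538996822, 'cx': 317.53700782275115, 'cy': 200.05735290673812, 'k1': -0.00845494205674285, 'origin': array([ 58.46295169, 577.49435198, 373.60125974]), 'orientation': array([-3.05344661e-01,  1.03575292e-03,  1.33731127e+00])}
```

View pics/scene0.png

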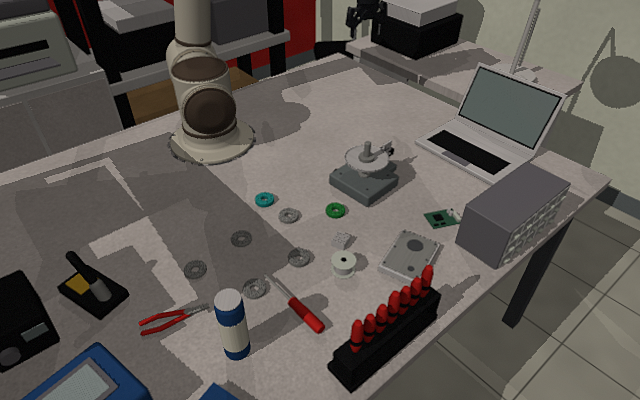

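View pics/top0.png

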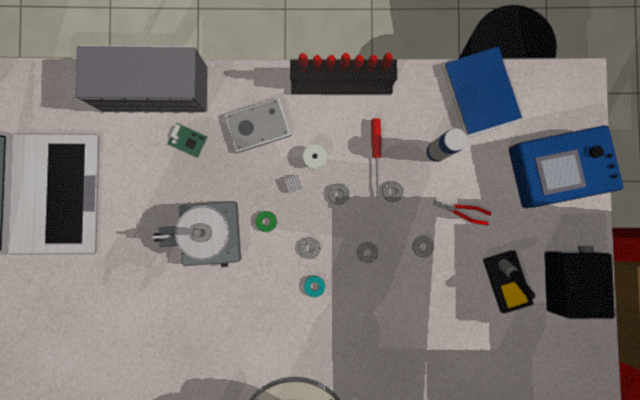

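View pics/wrist0.png

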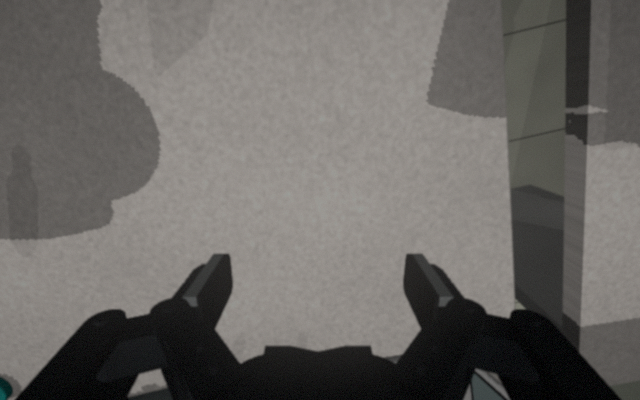

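```bash
python3 - <<'E'
from h import *
im=read_camera('top'); save('t1.png',im,(110,170,270,290),5)
save('t2.png',im,(250,170,450,310),4)
im=read_camera('scene'); save('s1.png',im,(310,120,430,215),6)
E
```

```text
(no output)
```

View pics/t1.png

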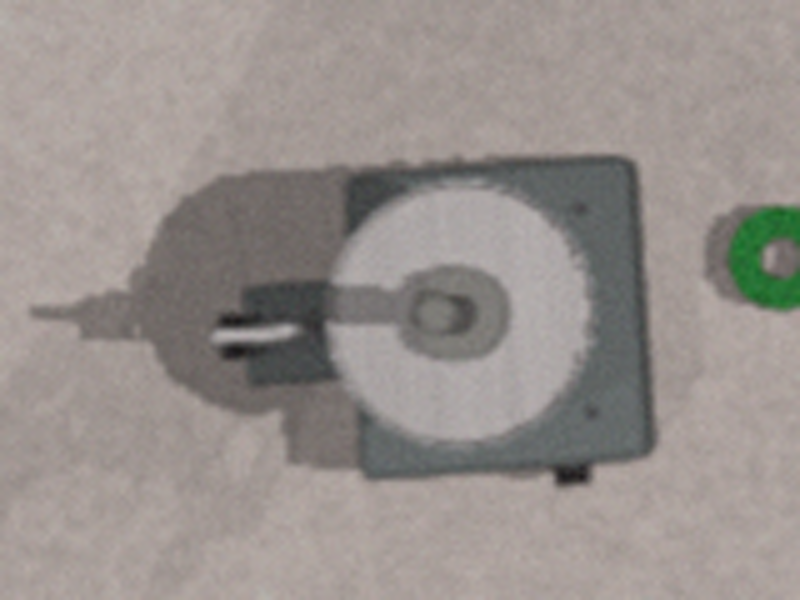

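View pics/t2.png

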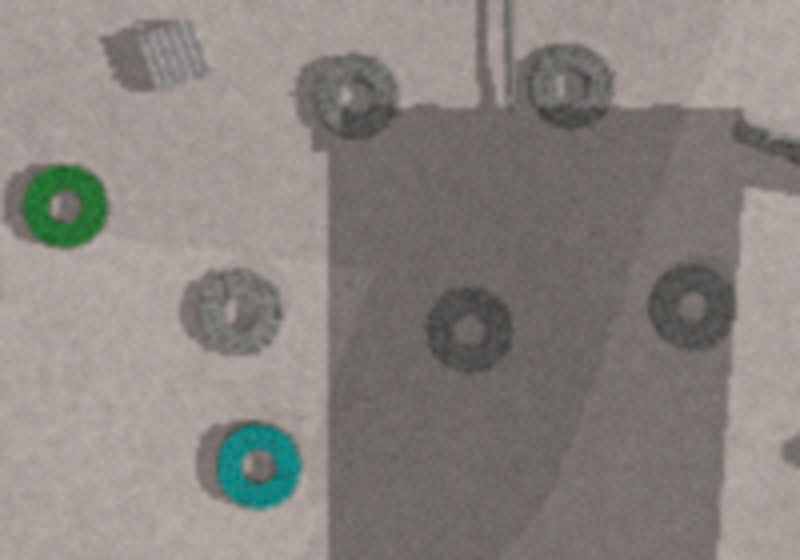

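View pics/s1.png

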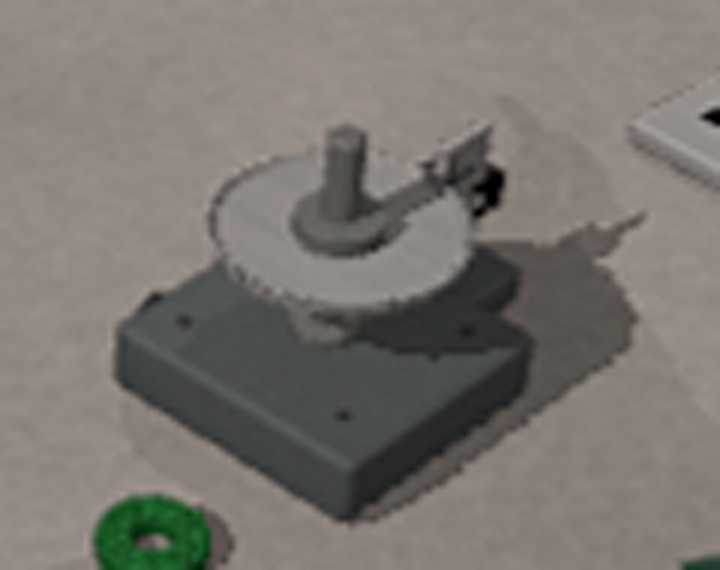

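```bash
python3 - <<'E'
from h import *
np.set_printoptions(precision=1,suppress=True)
m=camera_model('top')
for n,x,y in [('A',354,95),('B',569,86),('C',240,312),('D',470,330),('E',692,307),('green',65,206),('turq',258,466)]:
    print(n,atz(m,250+x/4,170+y/4,11))
t=lambda x,y,z:atz(m,110+x/5,170+y/5,z)
print('tip',t(437,311,156),'flange',t(457,312,112),'dish',t(459,312,106))
cs=[t(635,158,45),t(655,455,45),t(365,477,45),t(345,172,45)]
for c in cs: print(c)
m=camera_model('scene'); s=lambda x,y,z:atz(m,310+x/6,120+y/6,z)
print('scene tip',s(347,131,156))
# housing corners scene z=45
for c in [(118,325),(345,468),(528,348)]: print(s(*c,45))
E
```

```text
A [ 599.  -114.6   11. ]
B [ 604.7 -250.5   11. ]
C [462.6 -42.6  11. ]
D [ 451.3 -186.7   11. ]
E [ 465.7 -326.    11. ]
green [529.   67.5  11. ]
turq [367.1 -53.8  11. ]
tip [503.1 204.3 156. ] flange [502.4 205.8 112. ] dish [502.4 206.3 106. ]
[577.1 135.9  45. ]
[432.7 124.7  45. ]
[422.5 264.4  45. ]
[570.3 276.9  45. ]
scene tip [502.  210.6 156. ]
[436.8 134.2  45. ]
[580.5 142.4  45. ]
[575.4 270.5  45. ]
```

```bash
cat >> h.py <<'E'
np.set_printoptions(precision=3,suppress=True)
def Rt(): return R.from_euler('xyz',telemetry.read_state()['tcp_rot']).as_matrix()
E
python3 - <<'E'
from h import *
s=telemetry.read_state()
M=Rt(); print(M, s['tool_pos'],s['clock'])
m=camera_model('wrist'); C=rot(m)
print('cam in tool', M.T@(m['origin']-s['tool_pos'])); print(M.T@C)
# finger tip pixels: 
for P in [(0,0,0),(-13,0,42),(-13,0,-42)]: print(proj(m,s['tool_pos']+M@np.array(P)))
E
```

```text
[[-0.    -0.973  0.232]
 [-0.001  0.232  0.973]
 [-1.     0.    -0.001]] [133.195 559.226 231.007] 0.25
cam in tool [-142.834   76.937    0.398]
[[-0.     0.301 -0.954]
 [ 0.     0.954  0.301]
 [ 1.    -0.    -0.   ]]
[316.738 256.589]
[401.241 269.201]
[232.1   269.156]
```

```bash
cat >> h.py <<'E'
import json,os
def cmd():
    if os.path.exists('cmd.json'):
        d=json.load(open('cmd.json')); return np.array(d['p']),np.array(d['M'])
    return np.array([133.22,559.323,231.267]), R.from_euler('xyz',telemetry.read_state()['tcp_rot']).as_matrix()
def apply(row):
    p,M=cmd(); row=np.array(row,float); p=p+M@row[3:6]*10; M=M@R.from_rotvec(row[:3]).as_matrix()
    json.dump({'p':p.tolist(),'M':M.tolist()},open('cmd.json','w')); return p,M
def goto(pt,Mt):
    p,M=cmd(); a=R.from_matrix(M.T@Mt).as_rotvec(); d=M.T@(np.array(pt)-p)/10
    print('rotvec',a,'shift cm',d,'rows',np.linalg.norm(a)/.125,np.linalg.norm(d)/4.17)
def Mdown(psi,pitch=0):
    z=np.array([np.cos(psi),np.sin(psi),0]); x=np.array([0,0,-1.]); y=np.cross(z,x)
    M=np.stack([x,y,z],1); return R.from_rotvec(z*-pitch).as_matrix()@M
E
python3 - <<'E'
from h import *
# exact start: tool down
p=np.array([133.22,559.323,231.267]); 
json.dump({'p':p.tolist(),'M':Mdown(1.203+.134).tolist()},open('cmd.json','w'))
print(Rt()-Mdown(1.337))
M=Mdown(1.64,0.785); print(M)
t=np.array([-142.8,76.9,0])
cam=np.array([230,300,230]); print(cam-M@t); goto(cam-M@t,M)
E
```

```text
[[-0.     0.     0.   ]
 [-0.001  0.    -0.   ]
 [ 0.     0.    -0.001]]
[[ 0.705 -0.706 -0.069]
 [ 0.049 -0.049  0.998]
 [-0.707 -0.707 -0.   ]]
[384.961 310.741 183.34 ]
rotvec [-0.287 -0.119 -0.779] shift cm [  4.793 -30.248 -18.35 ] rows 6.708863469396746 8.561639396993199
```

Call:
drive_tool(
  steps=[
    [-0.29,-0.12,-0.78,4.8,-30.2,-18.3,1],
    [-0.29,-0.12,-0.78,4.8,-30.2,-18.3,1],
    [-0.29,-0.12,-0.78,4.8,-30.2,-18.3,1],
    [-0.29,-0.12,-0.78,4.8,-30.2,-18.3,1],
    [-0.29,-0.12,-0.78,4.8,-30.2,-18.3,1],
    [-0.29,-0.12,-0.78,4.8,-30.2,-18.3,1],
    [-0.29,-0.12,-0.78,4.8,-30.2,-18.3,1],
    [-0.29,-0.12,-0.78,4.8,-30.2,-18.3,1],
    [-0.29,-0.12,-0.78,4.8,-30.2,-18.3,1],
    [-0.29,-0.12,-0.78,4.8,-30.2,-18.3,1],
    [-0.29,-0.12,-0.78,4.8,-30.2,-18.3,1],
  ],
)

```text
clock: 1.17
tool_pos: [385.3, 310.0, 183.4]
tcp_rot: [-1.571, 0.784, 0.069]
wrist_force: [-0.4, -0.1, 0.4]
width: 85.5
```

```bash
python3 - <<'E'
from h import *
print(apply([-0.29,-0.12,-0.78,4.8,-30.2,-18.3])); s=telemetry.read_state(); print(s['tool_pos'],s['qpos'],s['clock']); print(Rt())
m=camera_model('wrist');im=read_camera('wrist'); save('w1.png',im); 
u=proj(m,[495,300,95]); print(u); u0,v0=[int(k) for k in u]
save('w1z.png',im,(max(0,u0-80),max(0,v0-70),u0+80,v0+60),5); print(max(0,u0-80),max(0,v0-70)); json.dump({k:np.array(v).tolist() for k,v in m.items()},open('w1.json','w'))
E
```

```text
(array([384.608, 311.337, 183.267]), array([[ 0.706, -0.705, -0.072],
       [ 0.051, -0.051,  0.997],
       [-0.707, -0.708, -0.   ]]))
[385.319 309.983 183.418] [ 0.847 -0.286  2.141 -0.747  0.82  -0.4  ] 1.1667
[[ 0.706 -0.705 -0.069]
 [ 0.049 -0.048  0.998]
 [-0.706 -0.708  0.   ]]
[299.567 201.825]
219 131
```

View pics/w1.png

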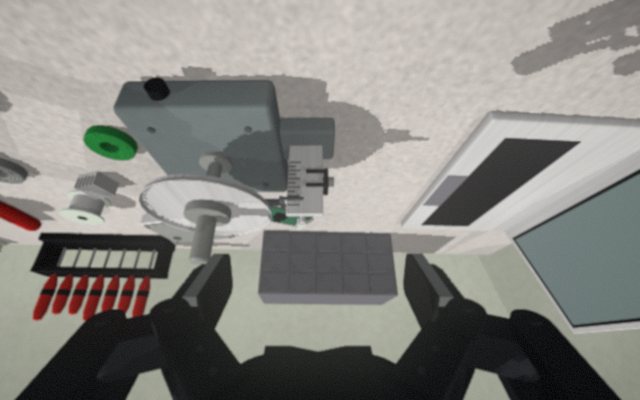

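View pics/w1z.png

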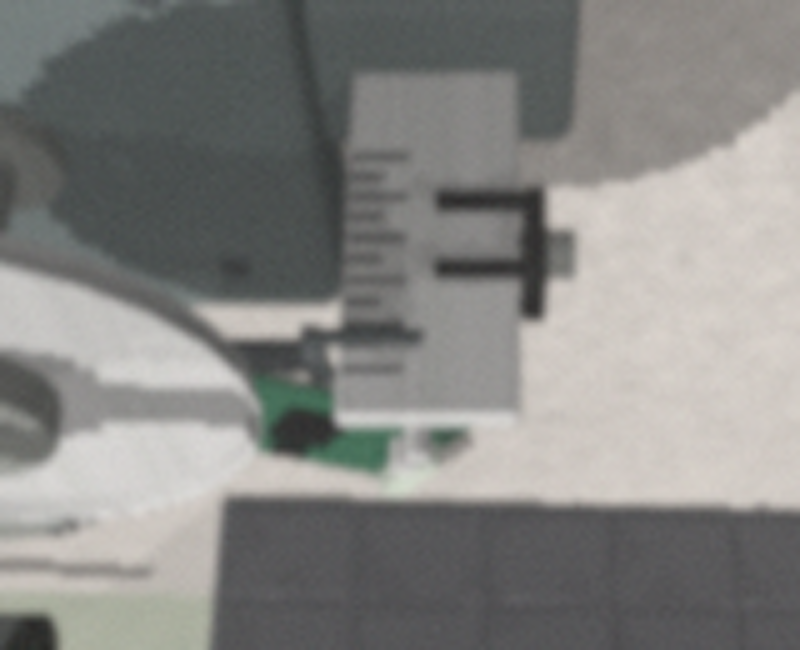

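```bash
python3 - <<'E'
from h import *
m=json.load(open('w1.json'))
n=np.array([np.cos(.07),np.sin(.07),0])
def pl(X,Y,P0):
    o,d=ray(m,219+X/5,131+Y/5); return o+d*((P0-o)@n)/(d@n)
for P0 in [(495,300,0),(485,300,0)]:
  P0=np.array(P0,float)
  for nm,X,Y in [('ptr',380,333),('lowprong ctr',470,200),('low edge in',470,211),('hi edge in',470,258),('up ctr',470,268),('coltop',430,412),('tickA',375,156),('tickB',375,370),('L',337,300),('R',518,300)]:
    print(nm,pl(X,Y,P0))
# spindle in this image, tip top centre
print(proj(m,[502.5,206,157]),proj(m,[502.5,206,113]))
E
```

```text
ptr [495.331 295.272  90.213]
lowprong ctr [494.078 313.15   58.38 ]
low edge in [494.077 313.17   61.132]
hi edge in [494.071 313.252  72.643]
up ctr [494.07  313.269  75.042]
coltop [494.602 305.673 107.756]
tickA [495.513 292.686  47.13 ]
tickB [495.381 294.571  98.548]
L [495.964 286.252  82.59 ]
R [493.381 323.09   82.607]
ptr [485.32  295.441  95.499]
lowprong ctr [484.114 312.643  64.869]
low edge in [484.112 312.662  67.517]
hi edge in [484.107 312.74   78.593]
up ctr [484.106 312.757  80.901]
coltop [484.618 305.448 112.379]
tickA [485.494 292.953  54.044]
tickB [485.367 294.766 103.518]
L [485.928 286.761  88.164]
R [483.443 322.207  88.18 ]
[194.009 263.035] [202.614 218.681]
```

```bash
python3 - <<'E'
from h import *
goto([502,206,220],Mdown(.07))
E
```

```text
rotvec [1.484 0.615 0.614] shift cm [  5.156 -10.334 -11.353] rows 13.759588672349947 3.8835652678226307
```

Call:
drive_tool(
  steps=[
    [1.484,0.615,0.614,5.2,-10.3,-11.3,1],
    [1.484,0.615,0.614,5.2,-10.3,-11.3,1],
    [1.484,0.615,0.614,5.2,-10.3,-11.3,1],
    [1.484,0.615,0.614,5.2,-10.3,-11.3,1],
    [1.484,0.615,0.614,5.2,-10.3,-11.3,1],
    [1.484,0.615,0.614,5.2,-10.3,-11.3,1],
    [1.484,0.615,0.614,5.2,-10.3,-11.3,1],
    [1.484,0.615,0.614,5.2,-10.3,-11.3,1],
    [1.484,0.615,0.614,5.2,-10.3,-11.3,1],
    [1.484,0.615,0.614,5.2,-10.3,-11.3,1],
    [1.484,0.615,0.614,5.2,-10.3,-11.3,1],
    [1.484,0.615,0.614,5.2,-10.3,-11.3,1],
    [1.484,0.615,0.614,5.2,-10.3,-11.3,1],
    [1.484,0.615,0.614,5.2,-10.3,-11.3,1],
    [1.484,0.615,0.614,5.2,-10.3,-11.3,1],
    [1.484,0.615,0.614,5.2,-10.3,-11.3,1],
  ],
)

```text
clock: 2.55
tool_pos: [502.1, 207.1, 219.1]
tcp_rot: [-1.379, 1.569, -1.306]
wrist_force: [-0.3, -0.0, -1.0]
width: 85.6
```

```bash
python3 - <<'E'
from h import *
print(apply([1.484,0.615,0.614,5.2,-10.3,-11.3])); s=telemetry.read_state(); print(s['tool_pos'],s['qpos'],s['clock']); print(Rt())
m=camera_model('wrist');im=read_camera('wrist'); save('w2.png',im); 
u=proj(m,[502.5,206,157]); print(u,proj(m,[502.5,206,113])); u0,v0=[int(k) for k in u]
x0,y0=max(0,u0-80),max(0,v0-60)
save('w2z.png',im,(x0,y0,u0+80,v0+60),5); print(x0,y0); json.dump({k:np.array(v).tolist() for k,v in m.items()},open('w2.json','w'))
E
```

```text
(array([502.032, 206.53 , 219.448]), array([[ 0.   , -0.07 ,  0.998],
       [-0.   ,  0.998,  0.07 ],
       [-1.   , -0.   ,  0.   ]]))
[502.109 207.143 219.085] [ 0.25   0.089  1.531 -0.002  1.522  0.177] 2.55
[[ 0.    -0.073  0.997]
 [-0.002  0.997  0.073]
 [-1.    -0.002  0.   ]]
[317.819 217.788] [317.727 199.86 ]
237 157
```

View pics/w2.png

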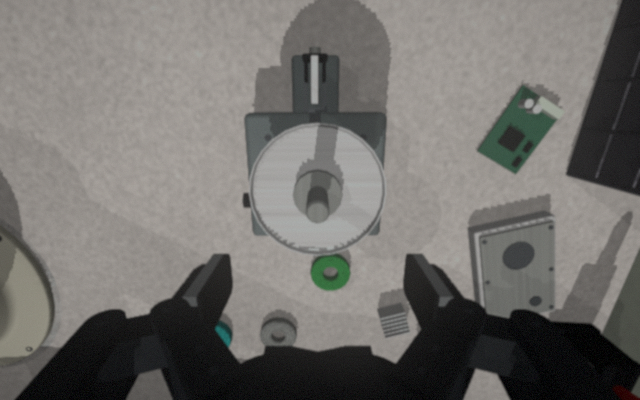

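View pics/w2z.png

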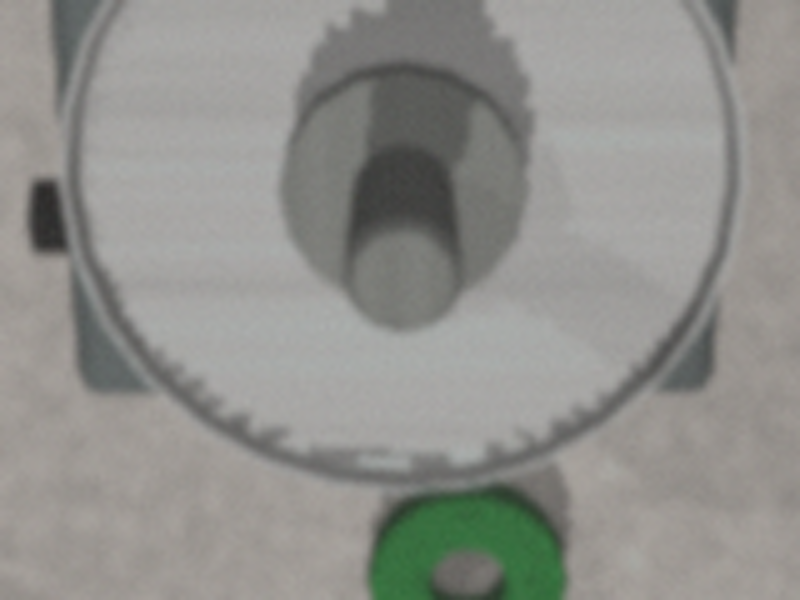

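```bash
python3 - <<'E'
from h import *
m=json.load(open('w2.json'))
print('tip',atz(m,237+405/5,157+274/5,156),'flange',atz(m,237+403/5,157+183/5,112), 'dishrim',atz(m,237+405/5,157+(483-245)/5,106))
print('rim',atz(m,237+65/5,157+180/5,106),atz(m,237+740/5,157+180/5,106),atz(m,237+405/5,157+483/5,106))
print('green',atz(m,330,272,11))
# next: view over C and D
goto([462,-43,110],Mdown(.07))
E
```

```text
tip [502.314 210.338 156.   ] flange [501.988 211.427 112.   ] dishrim [503.256 199.304 106.   ]
rim [441.476 205.784 106.   ] [562.537 214.684 106.   ] [506.931 149.819 106.   ]
green [529.024  73.549  11.   ]
rotvec [0. 0. 0.] shift cm [ 10.945 -24.61   -5.744] rows 0.002778184930495596 6.604372458586522
```

Call:
drive_tool(
  steps=[
    [0,0,0,5,-24,-5.7,1],
    [0,0,0,8,-24,-5.7,1],
    [0,0,0,11,-24,-5.7,1],
    [0,0,0,11,-24,-5.7,1],
    [0,0,0,11,-24,-5.7,1],
    [0,0,0,11,-24,-5.7,1],
    [0,0,0,11,-24,-5.7,1],
    [0,0,0,11,-24,-5.7,1],
    [0,0,0,11,-24,-5.7,1],
  ],
)

```text
clock: 3.35
tool_pos: [461.6, -36.9, 109.3]
tcp_rot: [-1.472, 1.57, -1.401]
wrist_force: [0.7, 0.6, 1.1]
width: 85.0
```

```bash
python3 - <<'E'
from h import *
print(apply([0,0,0,11,-24,-5.7])); s=telemetry.read_state(); print(s['tool_pos'],s['clock'],s['wrist_force']); 
m=camera_model('wrist');im=read_camera('wrist'); save('w3.png',im); 
u=proj(m,[462.5,-37,11]); print(u); u0,v0=[int(k) for k in u]
x0,y0=max(0,u0-80),max(0,v0-60)
save('w3z.png',im,(x0,y0,u0+80,v0+60),5); print(x0,y0); json.dump({k:np.array(v).tolist() for k,v in m.items()},open('w3.json','w'))
E
```

```text
(array([462.014, -36.879, 109.45 ]), array([[ 0.   , -0.07 ,  0.998],
       [-0.   ,  0.998,  0.07 ],
       [-1.   , -0.   ,  0.   ]]))
[461.598 -36.945 109.329] 3.35 [0.711 0.596 1.097]
[318.435 201.455]
238 141
```

View pics/w3.png

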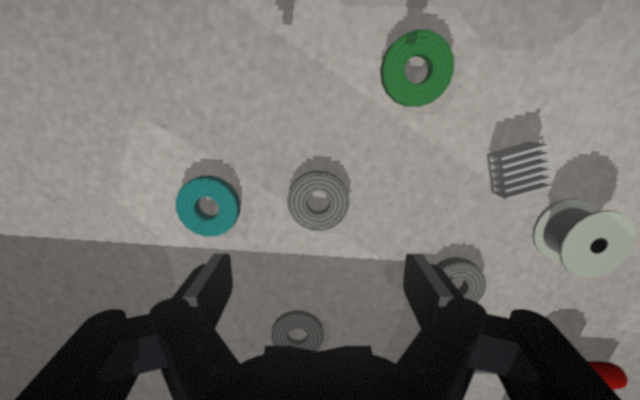

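View pics/w3z.png

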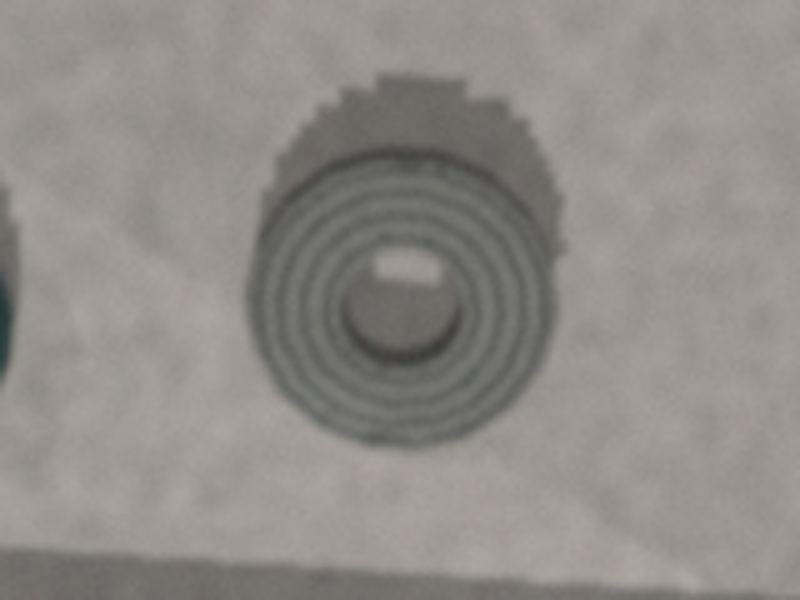

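Call:
drive_tool(
  steps=[
    [0,0,0,3,0,0.07,0.62],
    [0,0,0,6,0,0.07,0.62],
    [0,0,0,8.5,0,0.07,0.62],
    [0,0,0,10,0,0.07,0.62],
    [0,0,0,11.0,0,0.07,0.62],
    [0,0,0,11.0,0,0.07,0.62],
    [0,0,0,11.0,0,0.07,0.62],
    [0,0,0,11.0,0,0.07,0],
  ],
  force=40,
)

```text
clock: 4.07
tool_pos: [463.6, -36.6, 0.8]
tcp_rot: [-0.411, 1.568, -0.339]
wrist_force: [-0.3, -0.4, 0.2]
width: 58.6
```

```bash
python3 - <<'E'
from h import *
print(apply([0,0,0,11,0,.07])); s=telemetry.read_state(); print(s['tool_pos'],s['clock'],s['wrist_force'],s['width']); 
m=camera_model('wrist');im=read_camera('wrist'); save('w4.png',im); 
E
```

```text
(array([462.749, -36.837,  -0.55 ]), array([[ 0.   , -0.07 ,  0.998],
       [-0.   ,  0.998,  0.07 ],
       [-1.   , -0.   ,  0.   ]]))
[463.641 -36.592   0.798] 4.0667 [-0.327 -0.368  0.181] 58.55642449029271
```

View pics/w4.png

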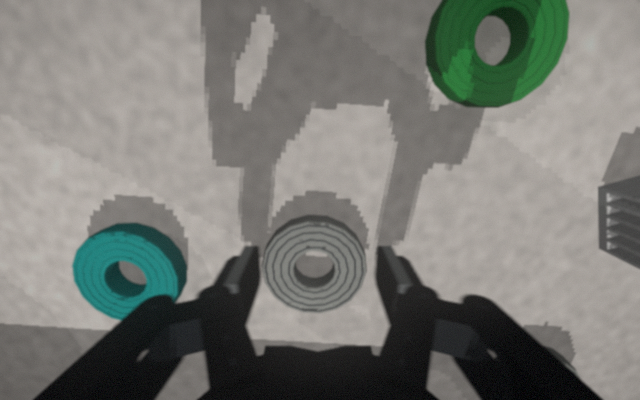

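Call:
drive_tool(
  steps=[
    [0,0,0,0.07,0,0,-0.1],
    [0,0,0,0.07,0,0,-0.1],
    [0,0,0,0.07,0,0,-0.1],
    [0,0,0,0.07,0,0,-0.1],
    [0,0,0,0.07,0,0,-0.1],
  ],
  force=45,
)

```text
clock: 4.53
tool_pos: [463.8, -36.8, 1.2]
tcp_rot: [-0.226, 1.568, -0.155]
wrist_force: [-9.1, 5.7, 27.4]
width: 51.9
```

```bash
python3 - <<'E'
from h import *
print(apply([0,0,0,.07,0,0])); s=telemetry.read_state(); print(s['tool_pos'],s['clock'],s['wrist_force'],s['width']); 
m=camera_model('wrist');im=read_camera('wrist'); save('w5.png',im,(220,180,420,330),4); 
print(proj(m,s['tool_pos']+Rt()@np.array([-10,0,0])))
json.dump({k:np.array(v).tolist() for k,v in m.items()},open('w5.json','w'))
for h in (9,11,13): print(h,proj(m,s['tool_pos']*[1,1,0]+[0,0,h]))
E
```

```text
(array([462.749, -36.837,  -1.25 ]), array([[ 0.   , -0.07 ,  0.998],
       [-0.   ,  0.998,  0.07 ],
       [-1.   , -0.   ,  0.   ]]))
[463.761 -36.759   1.216] 4.5333 [-9.071  5.71  27.402] 51.9292122285506
[317.465 266.706]
9 [317.508 264.493]
11 [317.522 266.498]
13 [317.536 268.554]
```

View pics/w5.png

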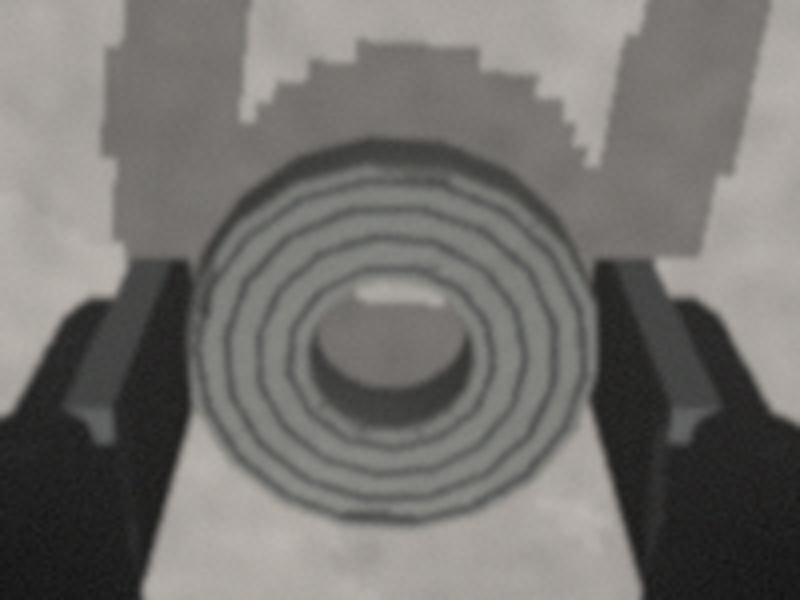

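```bash
python3 - <<'E'
from h import *
m=json.load(open('w5.json'))
c=np.array([463.76,-36.76])
for h in (9,11,13):
    P=lambda dx,dy,z: (proj(m,[c[0]+dx,c[1]+dy,z])-[220,180])*4
    print(h,'width',P(27,0,h)[0]-P(-27,0,h)[0],'hole bottom top/bot rows',P(0,-10.2,h),P(0,-10.2,0),'outer top rows',P(0,27,h),P(0,27,0), P(0,-27,h))
goto([502,209,175],Mdown(.07))
E
```

```text
9 width 419.7522515340663 hole bottom top/bot rows [384.518 406.957] [384.578 370.255] outer top rows [405.742 141.022] [404.612 116.551] [375.914 514.704]
11 width 425.0732916515374 hole bottom top/bot rows [384.504 415.669] [384.578 370.255] outer top rows [406.011 146.862] [404.612 116.551] [375.797 524.425]
13 width 430.53058535693594 hole bottom top/bot rows [384.489 424.6  ] [384.578 370.255] outer top rows [406.288 152.861] [404.612 116.551] [375.677 534.381]
rotvec [0. 0. 0.] shift cm [-17.625  24.247   5.643] rows 0.002778184930495596 7.314765002348632
```

Call:
drive_tool(
  steps=[
    [0,0,0,-0.5,0,0,-0.1],
    [0,0,0,-3,0,0,-0.1],
    [0,0,0,-7,0,0,-0.1],
    [0,0,0,-11,1,0.3,-0.1],
    [0,0,0,-14,4,1,-0.1],
    [0,0,0,-17.5,7.5,1.8,-0.1],
    [0,0,0,-17.5,11,2.6,-0.1],
    [0,0,0,-17.5,14.5,3.4,-0.1],
    [0,0,0,-17.5,18,4.2,-0.1],
    [0,0,0,-17.5,21,5,-0.1],
    [0,0,0,-17.5,23.5,5.5,-0.1],
    [0,0,0,-17.5,24.4,5.67,-0.1],
    [0,0,0,-17.3,24.4,5.67,-0.1],
    [0,0,0,-17.0,24.4,5.67,-0.1],
    [0,0,0,-17.0,24.4,5.67,-0.1],
  ],
)

```text
clock: 5.83
tool_pos: [501.9, 209.6, 168.4]
tcp_rot: [-1.841, 1.57, -1.772]
wrist_force: [0.0, 0.2, -3.1]
width: 51.8
```

```bash
cat >> h.py <<'E'
def look(tag,z=(220,180,420,330),s=4):
    st=telemetry.read_state(); print('tool',st['tool_pos'],'t',st['clock'],'F',st['wrist_force'],'w',st['width'])
    m=camera_model('wrist'); im=read_camera('wrist'); save(tag+'.png',im,z,s); cv2.imwrite('pics/'+tag+'_full.png',im[:,:,::-1])
    json.dump({k:np.array(v).tolist() for k,v in m.items()},open(tag+'.json','w')); return st,m,im
E
python3 - <<'E'
from h import *
print(apply([0,0,0,-17,24.4,5.67])[0]); look('w6')
E
```

```text
[502.168 210.545 168.748]
tool [501.905 209.606 168.439] t 5.8333 F [ 0.004  0.18  -3.059] w 51.76041717040523
```

View pics/w6.png

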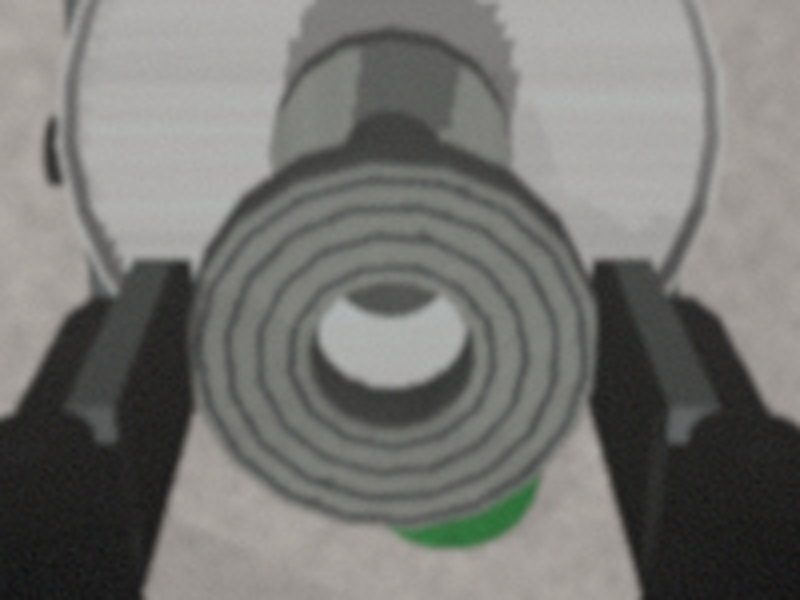

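```bash
cat > fit.py <<'E'
from h import *
from scipy.optimize import least_squares
def cam2(m,dz,pitch):
    m=dict(m); m['origin']=np.array(m['origin'])+[0,0,dz]
    C=rot(m)@R.from_rotvec([pitch,0,0]).as_matrix(); m['orientation']=C; return m
def rows(m,c,zb,h):
    P=lambda dx,dy,z: (proj(m,[c[0]+dx,c[1]+dy,z])-[220,180])*4
    g=np.linspace(0,2*np.pi,181)
    def ell(r,z):
        q=np.array([P(r*np.cos(a),r*np.sin(a),z) for a in g]); return q
    o=ell(27,zb+h);ob=ell(27,zb);i=ell(10.2,zb+h);ib=ell(10.2,zb)
    return np.array([o[:,0].min(),o[:,0].max(),o[:,1].min(),o[:,1].max(),ob[:,1].min(),i[:,0].min(),i[:,0].max(),i[:,1].max(),i[:,1].min(),ib[:,1].max()])
meas=np.array([194,596,163,521,138,308,478,430,268,388])
if __name__=='__main__':
  m=json.load(open('w5.json'))
  for h in (9,11,13):
    f=lambda x: rows(cam2(m,x[2],x[3]),x[:2],0,h)-meas
    r=least_squares(f,[463.7,-38,0,0],diff_step=1e-4,x_scale=[1,1,1,.01]); print(h,r.x,r.cost,r.fun)
    f=lambda x: rows(cam2(m,x[2],0),x[:2],0,h)-meas
    r=least_squares(f,[463.7,-38,0],diff_step=1e-4); print(h,r.x,r.cost,r.fun)
E
python3 fit.py
```

```text
9 [464.185 -34.73    8.187   0.046] 240.51142369044592 [ -3.015   0.915  -4.581   6.078  -0.994   9.431  -7.326 -10.645  12.299
  -2.231]
9 [464.575 -40.584   2.999] 259.6221937556011 [ -5.268   3.168  -1.765   3.523  -1.719   8.597  -6.499 -10.405  14.659
  -4.865]
11 [463.887 -30.273  14.057   0.082] 274.05992848386325 [-1.188 -0.913 -4.602  9.198 -2.367 10.103 -8.005 -9.407 12.289 -5.37 ]
11 [464.607 -41.012   5.231] 334.8908723678221 [ -4.806   2.706   0.758   5.017  -4.474   8.771  -6.673  -8.631  16.82
 -10.711]
13 [463.515 -24.748  20.137   0.123] 323.3012758747404 [ 0.591 -2.692 -5.269 12.111 -2.779 10.755 -8.66  -8.656 11.628 -7.486]
13 [464.642 -41.469   7.532] 465.507979222529 [ -4.248   2.147   3.277   6.347  -7.127   8.982  -6.884  -6.978  18.92
 -16.487]
```

```bash
python3 - <<'E'
from fit import *
m0=json.load(open('w6.json'))
for dz in (0,3,5):
    m=cam2(m0,dz,0)
    A=lambda x,y,z:atz(m,220+x/4,180+y/4,z)
    hb=A(393,388,167.2)+[0,10.2,0]
    t1=A(391,316,156.5)+[0,7.5,0]; t2=A(391,316,154.5)+[0,9,0]
    print(dz,hb,t1,t2,'need dy',t1-hb)
E
```

```text
0 [503.251 206.87  167.2  ] [502.614 209.463 156.5  ] [502.693 209.868 154.5  ] need dy [ -0.637   2.592 -10.7  ]
3 [503.392 204.995 167.2  ] [502.733 207.82  156.5  ] [502.812 208.225 154.5  ] need dy [ -0.659   2.825 -10.7  ]
5 [503.486 203.746 167.2  ] [502.812 206.725 156.5  ] [502.892 207.13  154.5  ] need dy [ -0.674   2.98  -10.7  ]
```

Call:
drive_tool(
  steps=[
    [0,0,0,0.3,0.28,-0.04,-0.1],
    [0,0,0,0.7,0.28,-0.04,-0.1],
    [0,0,0,0.7,0.28,-0.04,-0.1],
    [0,0,0,0.7,0.28,-0.04,-0.1],
    [0,0,0,0.7,0.28,-0.04,-0.1],
  ],
)

```text
clock: 6.3
tool_pos: [501.6, 213.1, 161.8]
tcp_rot: [-0.743, 1.57, -0.673]
wrist_force: [0.3, 0.4, -0.1]
width: 51.9
```

```bash
python3 - <<'E'
from h import *
print(apply([0,0,0,.7,.28,-.04])[0]); look('w7',(280,230,360,300),8)
E
```

```text
[501.575 213.309 161.747]
tool [501.601 213.127 161.784] t 6.3 F [ 0.334  0.422 -0.067] w 51.911753543218076
```

View pics/w7.png

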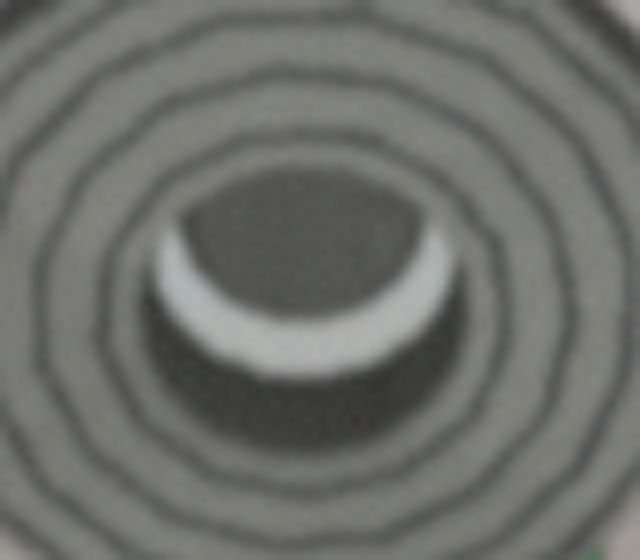

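```bash
python3 - <<'E'
from fit import *
m0=json.load(open('w7.json'))
for dz in (0,3,5):
    m=cam2(m0,dz,0)
    A=lambda x,y,z:atz(m,280+x/8,230+y/8,z)
    for zb in (160.6,159.6):
        hb=A(305,378,zb)+[0,10.2,0]
        t1=A(302,320,156)+[0,7.5,0]; t2=A(302,320,154)+[0,9,0]
        print(dz,hb,t1,t2,'need dy',t1-hb)
E
```

```text
0 [502.896 210.247 160.6  ] [502.567 209.356 156.   ] [502.654 209.668 154.   ] need dy [-0.329 -0.891 -4.6  ]
0 [502.943 209.621 159.6  ] [502.567 209.356 156.   ] [502.654 209.668 154.   ] need dy [-0.376 -0.265 -3.6  ]
3 [503.037 208.37  160.6  ] [502.697 207.574 156.   ] [502.784 207.886 154.   ] need dy [-0.34  -0.796 -4.6  ]
3 [503.085 207.745 159.6  ] [502.697 207.574 156.   ] [502.784 207.886 154.   ] need dy [-0.387 -0.171 -3.6  ]
5 [503.132 207.119 160.6  ] [502.784 206.386 156.   ] [502.871 206.698 154.   ] need dy [-0.347 -0.733 -4.6  ]
5 [503.179 206.494 159.6  ] [502.784 206.386 156.   ] [502.871 206.698 154.   ] need dy [-0.394 -0.108 -3.6  ]
```

Call:
drive_tool(
  steps=[
    [0,0,0,0.3,-0.05,-0.03,-0.1],
    [0,0,0,0.6,-0.05,-0.03,-0.1],
    [0,0,0,0.9,-0.05,-0.03,-0.1],
    [0,0,0,1.2,-0.05,-0.03,-0.1],
    [0,0,0,1.5,-0.05,-0.03,-0.1],
  ],
)

```text
clock: 6.77
tool_pos: [501.2, 212.8, 146.3]
tcp_rot: [-1.434, 1.571, -1.363]
wrist_force: [-0.9, -0.3, -1.9]
width: 51.3
```

```bash
python3 - <<'E'
from h import *
print(apply([0,0,0,1.5,-.05,-.03])[0]); look('w8')
E
```

```text
[501.316 212.789 146.747]
tool [501.245 212.783 146.317] t 6.7667 F [-0.853 -0.261 -1.862] w 51.33154436676321
```

View pics/w8.png

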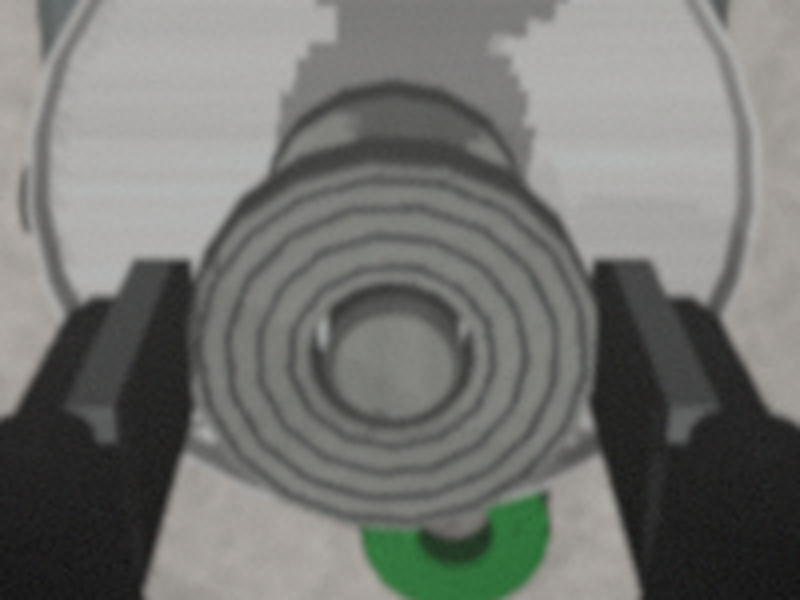

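Call:
drive_tool(
  steps=[
    [0,0,0,0.5,0,0,-0.1],
    [0,0,0,1.0,0,0,-0.1],
    [0,0,0,1.5,0,0,-0.1],
    [0,0,0,2.0,0,0,-0.1],
    [0,0,0,2.5,0,0,-0.1],
    [0,0,0,2.9,0,0,-0.1],
    [0,0,0,3.2,0,0,-0.1],
    [0,0,0,3.4,0,0,-0.1],
    [0,0,0,3.6,0,0,-0.1],
    [0,0,0,3.8,0,0,-0.1],
    [0,0,0,4.0,0,0,-0.1],
    [0,0,0,4.0,0,0,-0.1],
  ],
)

```text
clock: 7.82
tool_pos: [501.3, 212.8, 106.5]
tcp_rot: [-0.648, 1.571, -0.578]
wrist_force: [-0.7, 0.3, -0.3]
width: 51.8
```

```bash
python3 - <<'E'
from h import *
print(apply([0,0,0,4,0,0])[0]); look('w9'); im=read_camera('scene'); save('s9.png',im,(310,120,430,215),6)
E
```

```text
[501.329 212.786 106.747]
tool [501.303 212.761 106.523] t 7.8167 F [-0.698  0.265 -0.285] w 51.79965975844217
```

View pics/w9.png

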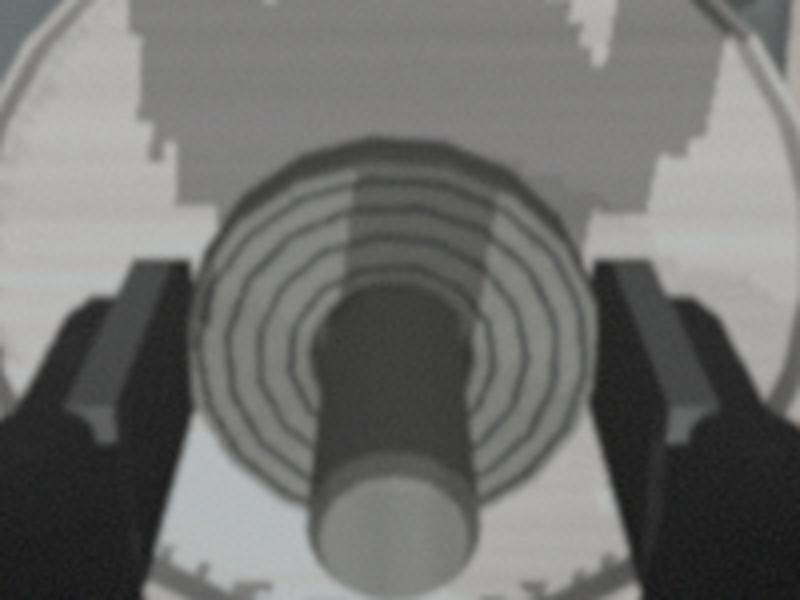

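View pics/s9.png

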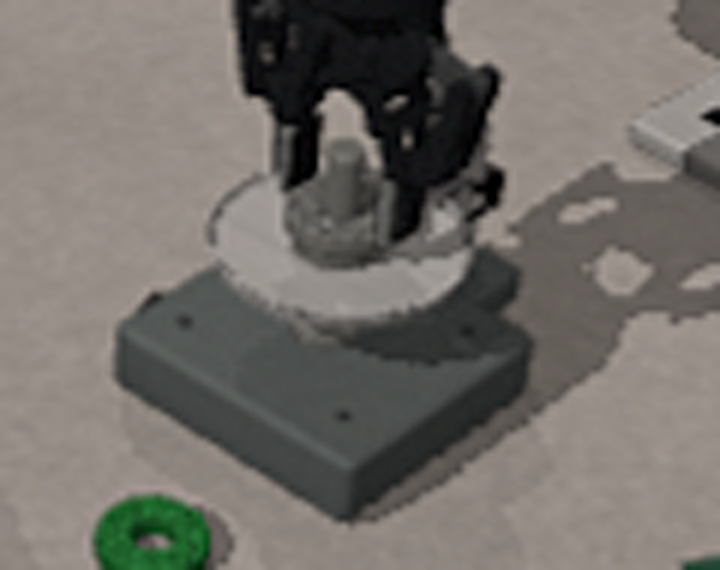

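Call:
drive_tool(
  steps=[
    [0,0,0,0,0,0,0.4],
    [0,0,0,0,0,0,0.5],
    [0,0,0,0,0,0,0.6],
    [0,0,0,0,0,0,0.6],
    [0,0,0,-1,0,0,0.6],
    [0,0,0,-3,0,0,0.6],
    [0,0,0,-6,0,0,0.6],
    [0,0,0,-9,0,0,0.6],
    [0,0,0,-9,0,0,0.6],
  ],
)

```text
clock: 8.67
tool_pos: [503.0, 213.3, 203.4]
tcp_rot: [0.168, 1.562, 0.238]
wrist_force: [1.1, -0.1, 0.6]
width: 68.2
```

```bash
python3 - <<'E'
from h import *
print(apply([0,0,0,-9,0,0])[0]); look('w10',(200,130,440,310),3); im=read_camera('scene'); save('s10.png',im,(310,120,430,215),6)
goto([451.3,-182,100],Mdown(.07))
E
```

```text
[501.299 212.792 196.747]
tool [503.038 213.316 203.427] t 8.6667 F [ 1.074 -0.096  0.646] w 68.17429298590446
rotvec [0. 0. 0.] shift cm [  9.675 -39.031  -7.755] rows 0.002778184930495596 9.821029718928939
```

View pics/w10.png

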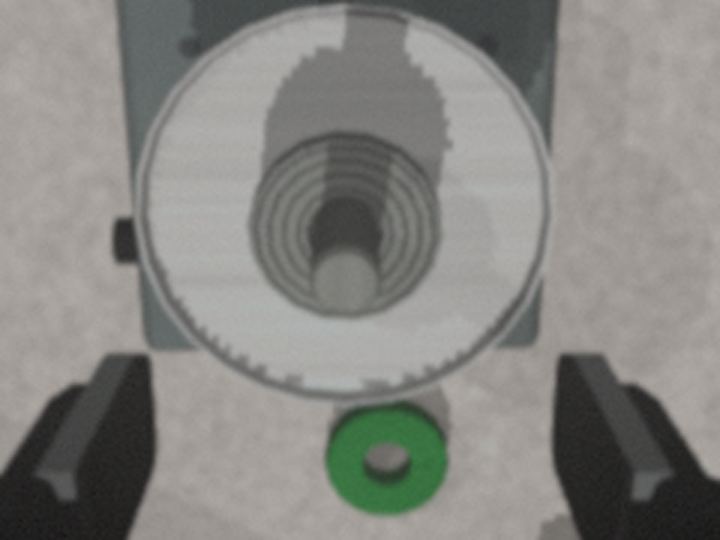

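View pics/s10.png

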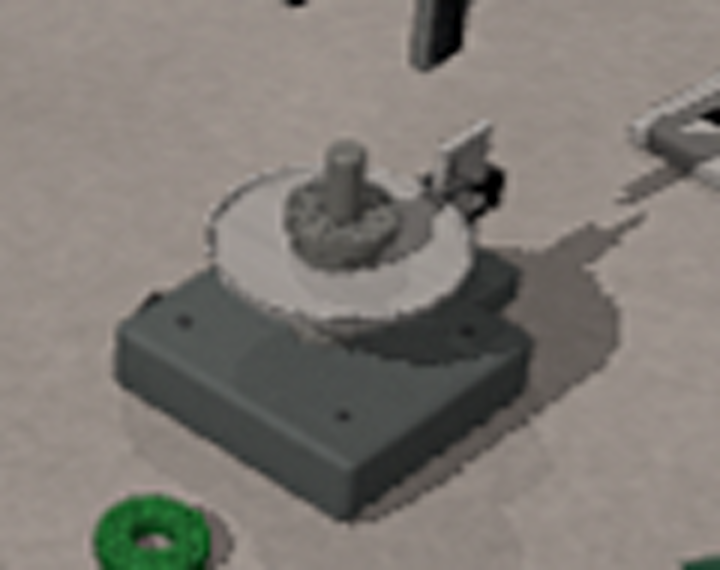

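Call:
drive_tool(
  steps=[
    [0,0,0,0,-2,-0.4,0.62],
    [0,0,0,0,-5.5,-1.1,0.62],
    [0,0,0,0,-9.5,-1.9,0.62],
    [0,0,0,1,-13.5,-2.7,0.62],
    [0,0,0,2,-17.5,-3.5,0.62],
    [0,0,0,3,-21.5,-4.3,0.62],
    [0,0,0,4,-25.5,-5.1,0.62],
    [0,0,0,6,-29,-5.8,0.62],
    [0,0,0,7.5,-32.5,-6.5,0.62],
    [0,0,0,9,-36,-7.2,0.62],
    [0,0,0,9.7,-38.3,-7.6,0.62],
    [0,0,0,9.7,-39,-7.75,0.62],
    [0,0,0,9.7,-39,-7.75,0.62],
    [0,0,0,9.7,-39,-7.75,0.62],
    [0,0,0,9.7,-39,-7.75,0.62],
  ],
)

```text
clock: 10.02
tool_pos: [451.5, -180.7, 100.0]
tcp_rot: [-0.076, 1.57, -0.005]
wrist_force: [1.0, -0.3, 0.5]
width: 69.1
```

```bash
python3 - <<'E'
from h import *
print(apply([0,0,0,9.7,-39,-7.75])[0]); st,m,im=look('w11',(220,130,420,280),4)
print(proj(m,[451.3,-181,11]))
E
```

```text
[ 451.331 -181.684   99.755]
tool [ 451.515 -180.709  100.014] t 10.0167 F [ 1.042 -0.306  0.503] w 69.11536284606552
[317.065 205.217]
```

View pics/w11.png

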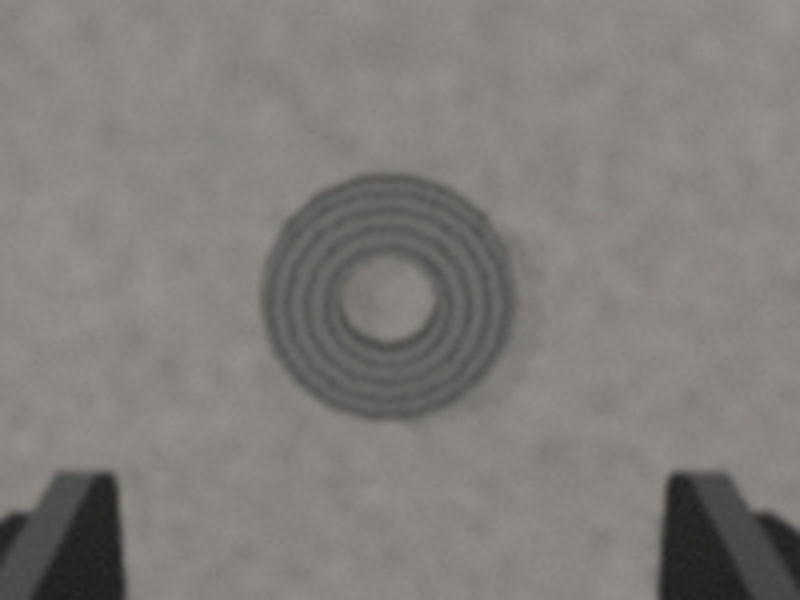

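View pics/w11_full.png

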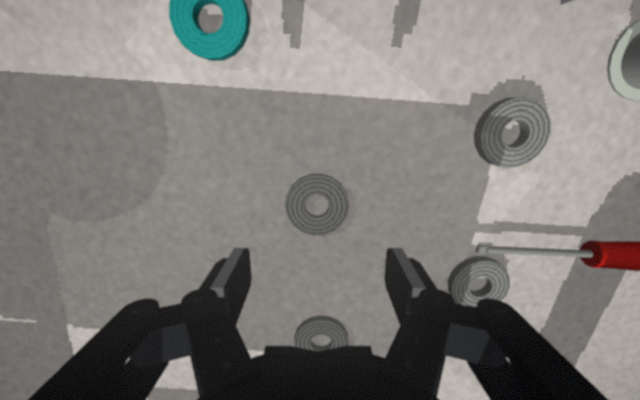

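Call:
drive_tool(
  steps=[
    [0,0,0,3,-0.07,0,0.62],
    [0,0,0,6,-0.07,0,0.62],
    [0,0,0,8,-0.07,0,0.62],
    [0,0,0,9.3,-0.07,0,0.62],
    [0,0,0,9.65,-0.07,0,0.62],
    [0,0,0,9.65,-0.07,0,0.3],
    [0,0,0,9.65,-0.07,0,0],
    [0,0,0,9.65,-0.07,0,-0.1],
    [0,0,0,9.65,-0.07,0,-0.1],
    [0,0,0,9.65,-0.07,0,-0.1],
    [0,0,0,9.65,-0.07,0,-0.1],
    [0,0,0,9.65,-0.07,0,-0.1],
  ],
  force=45,
)

```text
clock: 11.07
tool_pos: [452.1, -182.5, 4.5]
tcp_rot: [-0.427, 1.569, -0.357]
wrist_force: [-0.6, 3.3, 8.5]
width: 49.4
```

```bash
python3 - <<'E'
from h import *
print(apply([0,0,0,9.65,-.07,0])[0]); st,m,im=look('w12')
goto([501.7,212.4,170],Mdown(.07))
E
```

```text
[ 451.412 -182.388    3.255]
tool [ 452.134 -182.451    4.532] t 11.0667 F [-0.599  3.279  8.517] w 49.43378765903411
rotvec [0. 0. 0.] shift cm [-16.675  39.028   7.786] rows 0.002778184930495596 10.34766765080903
```

View pics/w12.png

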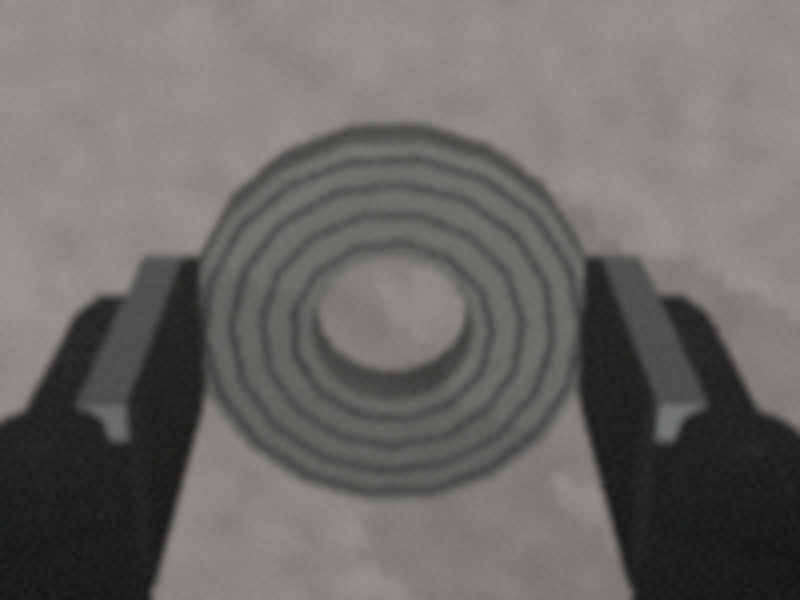

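Call:
drive_tool(
  steps=[
    [0,0,0,0,0,0,0.4],
    [0,0,0,0,0,0,0.4],
    [0,0,0,0.17,0,0,0.4],
    [0,0,0,0.17,0,0,0.2],
    [0,0,0,0.17,0,0,0.1],
    [0,0,0,0.17,0,0,0.1],
    [0,0,0,0.17,0,0,0.1],
    [0,0,0,0.17,0,0,0.1],
  ],
  force=25,
)

```text
clock: 11.78
tool_pos: [451.5, -182.5, 2.0]
tcp_rot: [-0.687, 1.57, -0.617]
wrist_force: [-2.4, 2.4, 8.3]
width: 52.5
```

```bash
python3 - <<'E'
from h import *
print(apply([0,0,0,.17,0,0])[0]); st,m,im=look('w13')
E
```

```text
[ 451.412 -182.388    1.555]
tool [ 451.51  -182.496    1.974] t 11.7833 F [-2.418  2.416  8.292] w 52.54291017708258
```

View pics/w13.png

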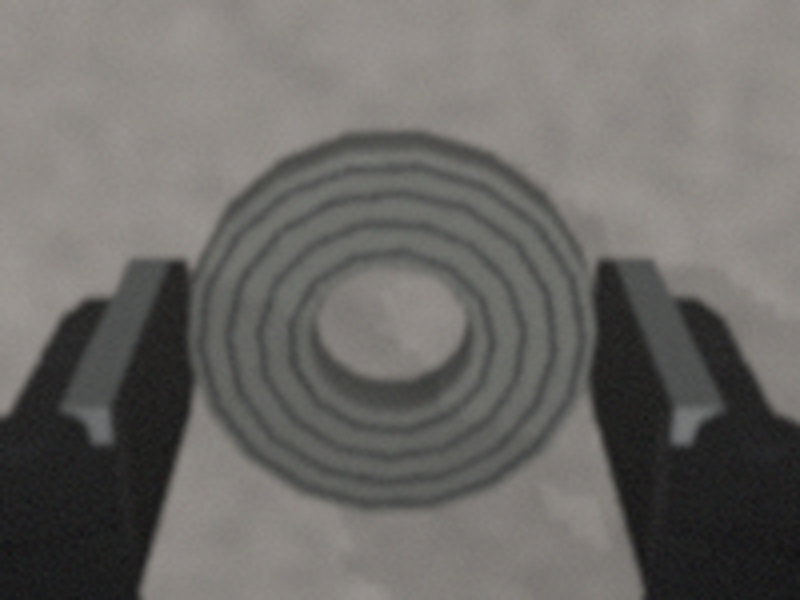

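Call:
drive_tool(
  steps=[
    [0,0,0,-0.3,0,0,0.1],
    [0,0,0,-0.8,0,0,0.1],
    [0,0,0,-1.5,0,0,0.1],
    [0,0,0,-2,0,0,0.1],
    [0,0,0,-2,0,0,0.1],
  ],
)

```text
clock: 12.25
tool_pos: [452.0, -182.7, 22.9]
tcp_rot: [-0.605, 1.569, -0.535]
wrist_force: [0.1, 0.2, -0.8]
width: 52.4
```

```bash
python3 - <<'E'
from h import *
print(apply([0,0,0,-2,0,0])[0]); st,m,im=look('w14')
goto([501.7,212.4,170],Mdown(.07))
E
```

```text
[ 451.406 -182.387   21.555]
tool [ 451.961 -182.735   22.949] t 12.25 F [ 0.141  0.237 -0.809] w 52.4292044106925
rotvec [0. 0. 0.] shift cm [-14.845  39.028   7.786] rows 0.002778184930495596 10.186118925269419
```

View pics/w14.png

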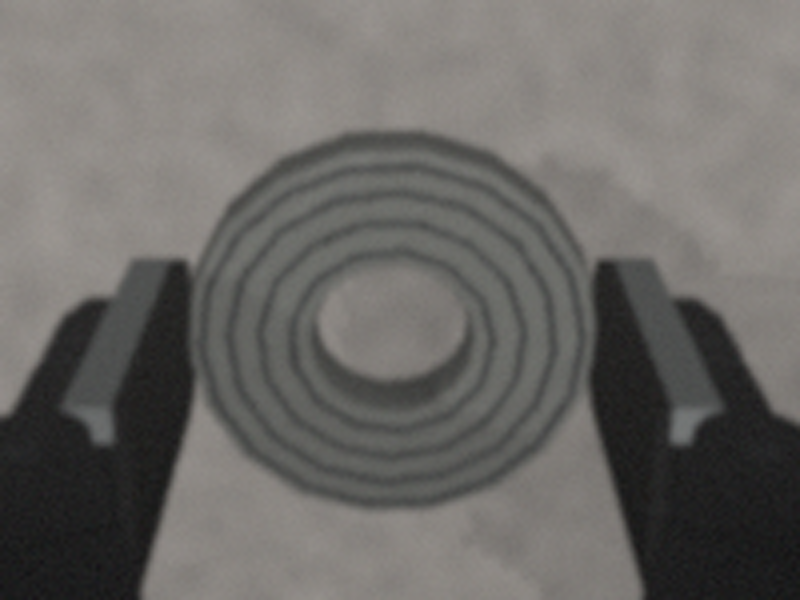

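Call:
drive_tool(
  steps=[
    [0,0,0,-2.5,0,0,0.1],
    [0,0,0,-6,1,0.2,0.1],
    [0,0,0,-9.5,3,0.6,0.1],
    [0,0,0,-12.5,6,1.2,0.1],
    [0,0,0,-15,9.5,1.9,0.1],
    [0,0,0,-15,13.5,2.7,0.1],
    [0,0,0,-15,17.5,3.5,0.1],
    [0,0,0,-15,21.5,4.3,0.1],
    [0,0,0,-15,25.5,5.1,0.1],
    [0,0,0,-15,29.5,5.9,0.1],
    [0,0,0,-15,33,6.6,0.1],
    [0,0,0,-15,36,7.2,0.1],
    [0,0,0,-15,38,7.6,0.1],
    [0,0,0,-15,39,7.74,0.1],
    [0,0,0,-14.5,39,7.74,0.1],
    [0,0,0,-13.5,39,7.74,0.1],
    [0,0,0,-13.5,39,7.74,0.1],
    [0,0,0,-13.5,39,7.74,0.1],
  ],
)

```text
clock: 13.8
tool_pos: [500.9, 210.9, 155.7]
tcp_rot: [-2.647, 1.569, -2.578]
wrist_force: [-0.4, -0.2, -1.0]
width: 52.2
```

```bash
python3 - <<'E'
from h import *
print(apply([0,0,0,-13.5,39,7.74])[0]); look('w15',(280,230,360,300),8)
E
```

```text
[501.262 212.084 156.547]
tool [500.898 210.882 155.667] t 13.8 F [-0.394 -0.155 -1.042] w 52.21289800626609
```

View pics/w15.png

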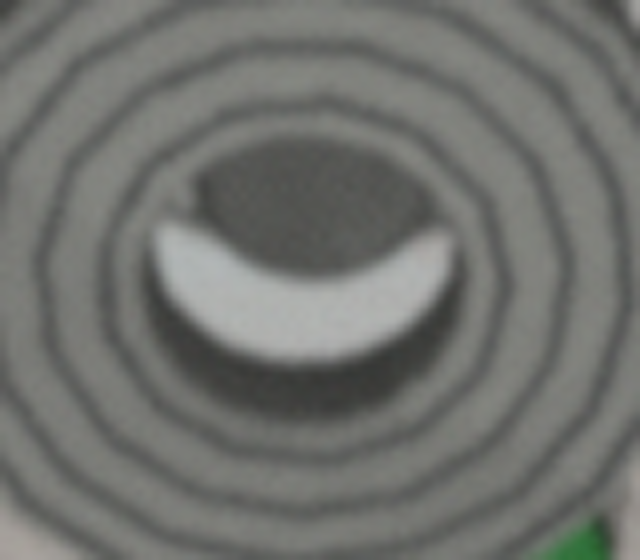

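View pics/w15_full.png

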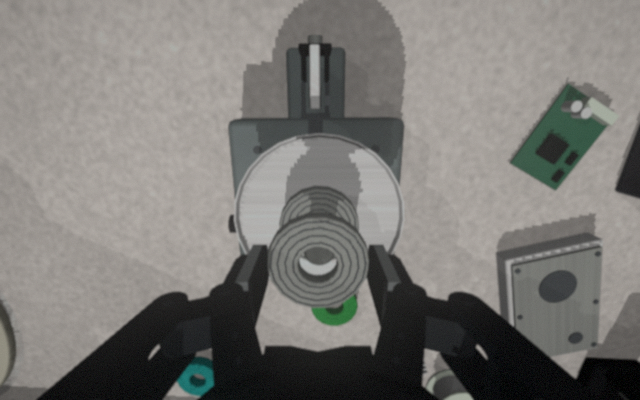

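```bash
python3 - <<'E'
from fit import *
m0=json.load(open('w15.json')); m=cam2(m0,2,0)
A=lambda x,y,z:atz(m,280+x/8,230+y/8,z)
for zt in (146.5,148):
    hb=A(305,362,153.7)+[0,10.2,0]; t1=A(316,277,zt)+[0,7.5,0]
    print(hb,t1,t1-hb)
print(look('w16',(280,230,360,300),8)[0]['tool_pos'])
E
```

```text
[502.219 207.528 153.7  ] [502.848 207.519 146.5  ] [ 0.629 -0.009 -7.2  ]
[502.219 207.528 153.7  ] [502.778 208.376 148.   ] [ 0.559  0.848 -5.7  ]
tool [501.194 210.992 156.28 ] t 13.85 F [-0.052 -0.503 -0.937] w 52.10333264182549
[501.194 210.992 156.28 ]
```

View pics/w16.png

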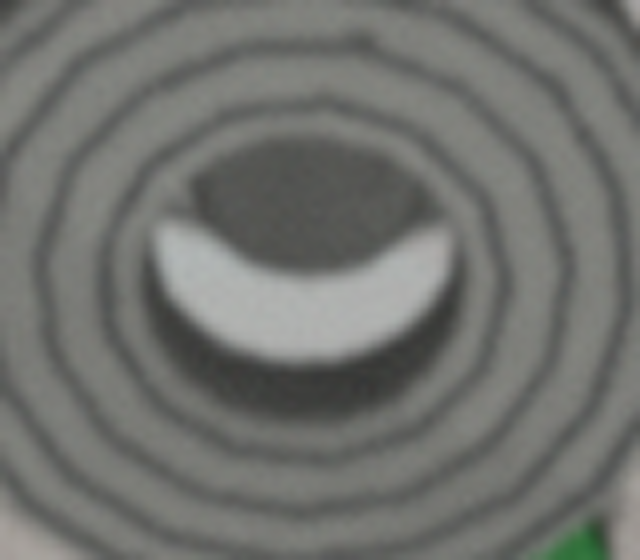

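Call:
drive_tool(
  steps=[
    [0,0,0,0.2,-0.06,0.03,0.1],
    [0,0,0,0.5,-0.06,0.03,0.1],
    [0,0,0,0.5,-0.06,0.03,0.1],
    [0,0,0,0.5,-0.06,0.03,0.1],
    [0,0,0,0.5,-0.06,0.03,0.1],
  ],
)

```text
clock: 14.32
tool_pos: [501.6, 211.5, 151.6]
tcp_rot: [-0.544, 1.57, -0.474]
wrist_force: [-0.9, -0.4, -1.0]
width: 52.0
```

```bash
python3 - <<'E'
from h import *
print(apply([0,0,0,.5,-.06,.03])[0]); look('w17',(280,230,360,300),8)
E
```

```text
[501.605 211.506 151.547]
tool [501.61  211.482 151.616] t 14.3167 F [-0.855 -0.421 -0.972] w 52.00047322172907
```

View pics/w17.png

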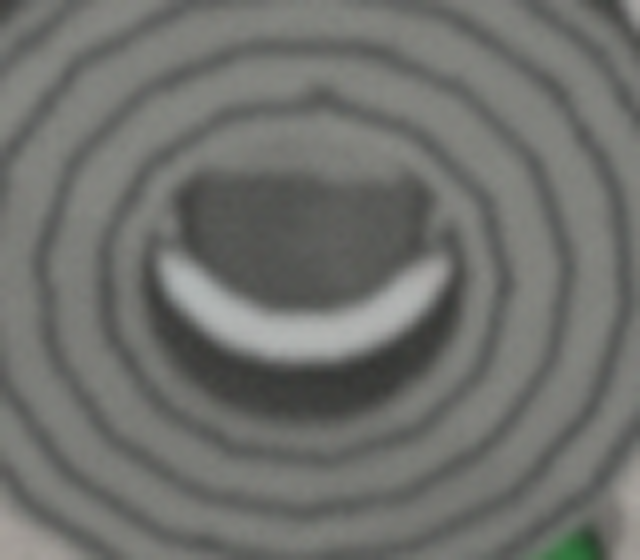

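Call:
drive_tool(
  steps=[
    [0,0,0,0.3,-0.02,0,0.1],
    [0,0,0,0.6,-0.02,0,0.1],
    [0,0,0,0.9,-0.02,0,0.1],
    [0,0,0,1.3,-0.02,0,0.1],
    [0,0,0,1.8,-0.02,0,0.1],
    [0,0,0,2.3,-0.02,0,0.1],
    [0,0,0,2.7,-0.02,0,0.1],
    [0,0,0,3.0,-0.02,0,0.1],
    [0,0,0,3.2,-0.02,0,0.1],
    [0,0,0,3.4,-0.02,0,0.1],
    [0,0,0,3.6,-0.02,0,0.1],
    [0,0,0,3.8,-0.02,0,0.1],
    [0,0,0,3.9,-0.02,0,0.1],
    [0,0,0,3.9,-0.02,0,0.1],
  ],
)

```text
clock: 15.53
tool_pos: [501.6, 211.3, 112.4]
tcp_rot: [-0.598, 1.571, -0.528]
wrist_force: [0.3, 1.1, -1.3]
width: 52.3
```

```bash
python3 - <<'E'
from h import *
print(apply([0,0,0,3.9,-.02,0])[0]); look('w18'); im=read_camera('scene'); save('s18.png',im,(310,120,430,215),6)
E
```

```text
[501.632 211.304 112.547]
tool [501.616 211.295 112.429] t 15.5333 F [ 0.258  1.054 -1.289] w 52.34373298224722
```

View pics/w18.png

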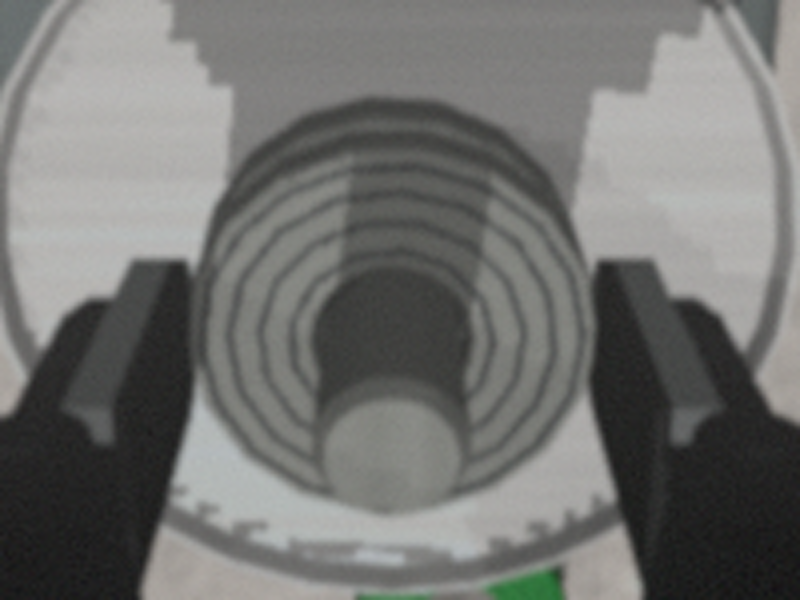

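View pics/s18.png

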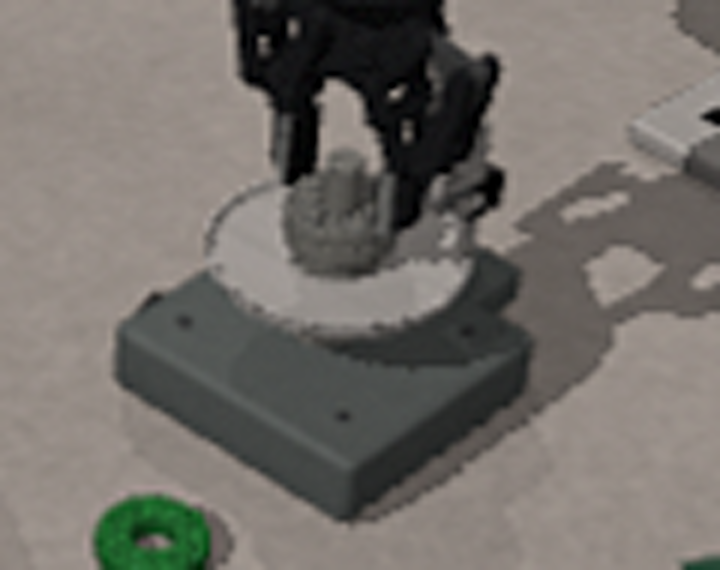

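Call:
drive_tool(
  steps=[
    [0,0,0,0,0,0,0.4],
    [0,0,0,0,0,0,0.5],
    [0,0,0,0,0,0,0.6],
    [0,0,0,0,0,0,0.6],
    [0,0,0,-1,0,0,0.6],
    [0,0,0,-3,0,0,0.6],
    [0,0,0,-6,0,0,0.6],
    [0,0,0,-9,0,0,0.6],
    [0,0,0,-9,0,0,0.6],
  ],
)

```text
clock: 16.38
tool_pos: [503.3, 211.8, 209.2]
tcp_rot: [0.155, 1.562, 0.225]
wrist_force: [1.1, 0.1, 1.3]
width: 68.6
```

```bash
python3 - <<'E'
from h import *
print(apply([0,0,0,-9,0,0])[0]); look('w19',(200,130,440,310),3); im=read_camera('scene'); save('s19.png',im,(310,120,430,215),6)
goto([465.7,-322,100],Mdown(.07)); goto([599,-111,100],Mdown(.07))
E
```

```text
[501.602 211.31  202.547]
tool [503.291 211.79  209.228] t 16.3833 F [1.093 0.135 1.333] w 68.62366180755969
rotvec [0. 0. 0.] shift cm [ 10.257 -52.948  -7.319] rows 0.002778184930495596 13.051916632960465
rotvec [0. 0. 0.] shift cm [ 10.26  -32.833   7.456] rows 0.002778184930495596 8.440635340122402
```

View pics/w19.png

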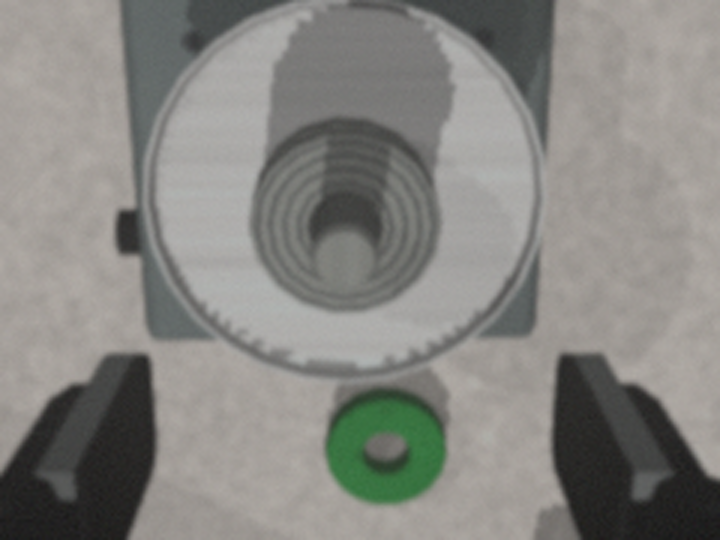

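View pics/s19.png

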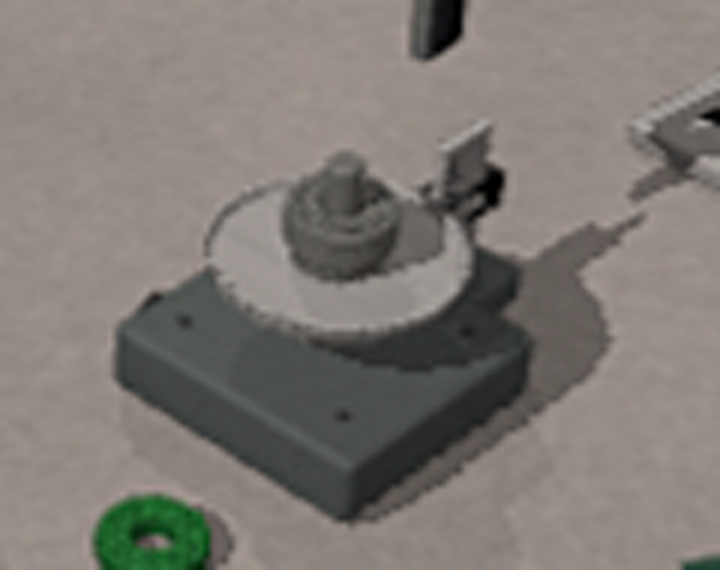

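Call:
drive_tool(
  steps=[
    [0,0,0,0,-2,-0.3,0.62],
    [0,0,0,0,-5.5,-0.8,0.62],
    [0,0,0,0,-9.5,-1.3,0.62],
    [0,0,0,0,-13.5,-1.9,0.62],
    [0,0,0,1,-17.5,-2.4,0.62],
    [0,0,0,2,-21.5,-3,0.62],
    [0,0,0,3,-25.5,-3.5,0.62],
    [0,0,0,4,-29.5,-4.1,0.62],
    [0,0,0,5,-33.5,-4.6,0.62],
    [0,0,0,6,-37.5,-5.2,0.62],
    [0,0,0,7,-41.5,-5.7,0.62],
    [0,0,0,8,-45.5,-6.3,0.62],
    [0,0,0,9,-49,-6.8,0.62],
    [0,0,0,10.2,-51.5,-7.1,0.62],
    [0,0,0,10.2,-52.6,-7.25,0.62],
    [0,0,0,10.2,-52.6,-7.25,0.62],
    [0,0,0,10.2,-52.6,-7.25,0.62],
    [0,0,0,10.2,-52.6,-7.25,0.62],
  ],
)

```text
clock: 17.98
tool_pos: [466.3, -317.4, 100.9]
tcp_rot: [0.221, 1.57, 0.292]
wrist_force: [-1.0, -0.3, 0.8]
width: 69.0
```

```bash
python3 - <<'E'
from h import *
print(apply([0,0,0,10.2,-52.6,-7.25])[0]); st,m,im=look('w20',(220,130,420,280),4)
print(proj(m,[466,-319,10]))
E
```

```text
[ 466.146 -318.482  100.568]
tool [ 466.339 -317.371  100.923] t 17.9833 F [-1.003 -0.258  0.765] w 68.99096523747352
[316.812 205.989]
```

View pics/w20.png

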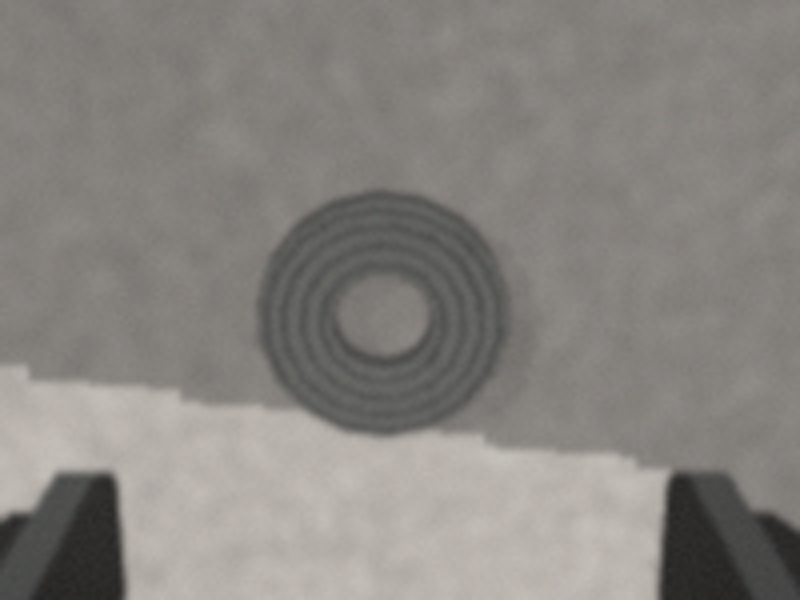

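View pics/w20_full.png

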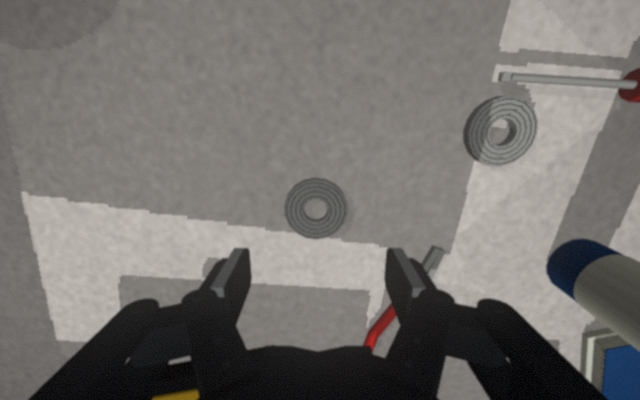

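```bash
python3 - <<'E'
from h import *
m=json.load(open('w20.json'))
print(atz(m,316,208.5,10)); print('pliers',atz(m,438,248,8),atz(m,405,295,8),atz(m,370,340,8))
E
```

```text
[ 465.479 -321.254   10.   ]
pliers [ 575.279 -351.084    8.   ] [ 553.974 -400.986    8.   ] [ 527.942 -454.571    8.   ]
```

Call:
drive_tool(
  steps=[
    [0,0,0,3,-0.48,-0.1,0.62],
    [0,0,0,6,-0.48,-0.1,0.62],
    [0,0,0,8,-0.48,-0.1,0.62],
    [0,0,0,9.4,-0.48,-0.1,0.62],
    [0,0,0,9.7,-0.48,-0.1,0.62],
    [0,0,0,9.9,-0.48,-0.1,0.4],
    [0,0,0,9.9,-0.48,-0.1,0.2],
    [0,0,0,9.9,-0.48,-0.1,0.1],
    [0,0,0,9.9,-0.48,-0.1,0.1],
    [0,0,0,9.9,-0.48,-0.1,0.1],
    [0,0,0,9.9,-0.48,-0.1,0.1],
  ],
  force=25,
)

```text
clock: 18.95
tool_pos: [466.0, -323.6, 2.5]
tcp_rot: [-0.647, 1.569, -0.577]
wrist_force: [0.2, 2.7, 6.9]
width: 52.0
```

```bash
python3 - <<'E'
from h import *
print(apply([0,0,0,9.9,-.48,-.1])[0]); st,m,im=look('w21')
E
```

```text
[ 465.517 -323.346    1.568]
tool [ 465.954 -323.611    2.549] t 18.95 F [0.161 2.716 6.939] w 51.98229949236042
```

View pics/w21.png

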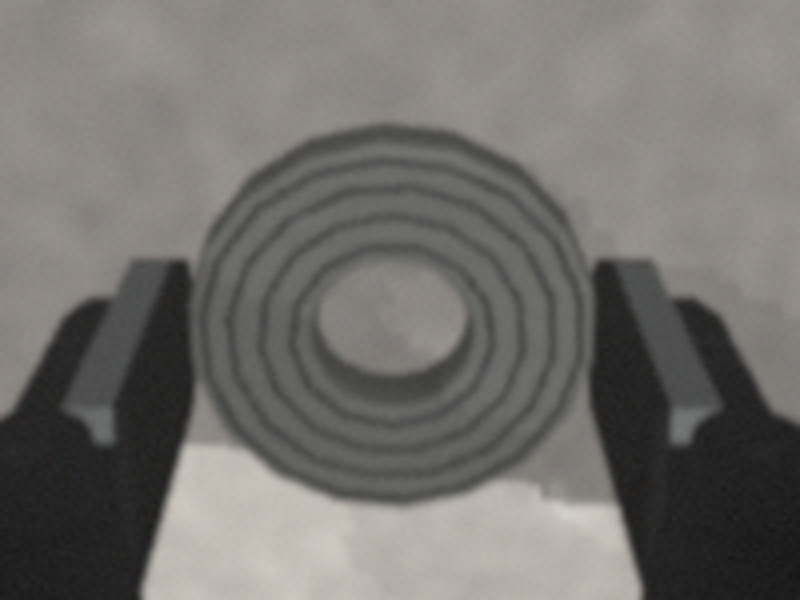

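Call:
drive_tool(
  steps=[
    [0,0,0,-0.4,0,0,0.1],
    [0,0,0,-1.5,0,0,0.1],
    [0,0,0,-4,0,0,0.1],
    [0,0,0,-7.5,1,0.1,0.1],
    [0,0,0,-11,3,0.4,0.1],
    [0,0,0,-14,6,0.8,0.1],
    [0,0,0,-16.5,9.5,1.3,0.1],
    [0,0,0,-16.5,13.5,1.9,0.1],
    [0,0,0,-16.5,17.5,2.4,0.1],
    [0,0,0,-16.5,21.5,3,0.1],
    [0,0,0,-16.5,25.5,3.5,0.1],
    [0,0,0,-16.5,29.5,4.1,0.1],
    [0,0,0,-16.5,33.5,4.6,0.1],
    [0,0,0,-16.5,37.5,5.2,0.1],
    [0,0,0,-16.5,41.5,5.7,0.1],
    [0,0,0,-16.5,45.5,6.3,0.1],
    [0,0,0,-16.5,49,6.8,0.1],
    [0,0,0,-16.5,51.5,7.1,0.1],
    [0,0,0,-16,53,7.34,0.1],
    [0,0,0,-15,53,7.34,0.1],
  ],
)

```text
clock: 20.67
tool_pos: [501.8, 213.4, 153.1]
tcp_rot: [0.311, 1.568, 0.384]
wrist_force: [2.2, 0.7, -0.7]
width: 51.8
```

```bash
python3 - <<'E'
from h import *
print(apply([0,0,0,-15,53,7.34])[0]); print(telemetry.read_state()['tool_pos'])
E
```

```text
[501.575 210.502 151.547]
[501.805 213.358 153.116]
```

Call:
drive_tool(
  steps=[
    [0,0,0,0,0,0,0.1],
    [0,0,0,0.3,0,0,0.1],
    [0,0,0,0.4,0,0,0.1],
    [0,0,0,0.4,0,0,0.1],
    [0,0,0,0.4,0,0,0.1],
  ],
)

```text
clock: 21.08
tool_pos: [501.8, 209.8, 148.0]
tcp_rot: [-0.255, 1.57, -0.186]
wrist_force: [0.3, 0.5, -0.8]
width: 52.1
```

```bash
python3 - <<'E'
from h import *
print(apply([0,0,0,.4,0,0])[0]); look('w22',(280,230,360,300),8)
E
```

```text
[501.576 210.501 147.547]
tool [501.768 209.834 147.972] t 21.0833 F [ 0.333  0.46  -0.816] w 52.062042316745284
```

View pics/w22.png

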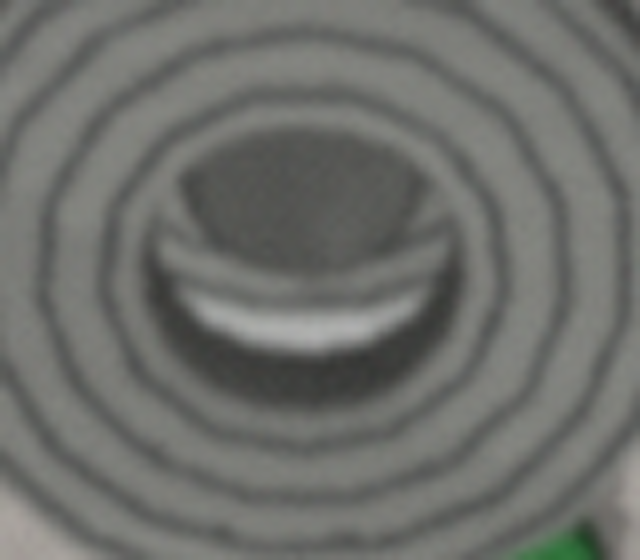

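Call:
drive_tool(
  steps=[
    [0,0,0,0.2,-0.01,0.01,0.1],
    [0,0,0,0.4,-0.01,0.01,0.1],
    [0,0,0,0.4,-0.01,0.01,0.1],
    [0,0,0,0.6,-0.01,0.01,0.1],
    [0,0,0,0.8,-0.01,0.01,0.1],
    [0,0,0,1.0,-0.01,0.01,0.1],
    [0,0,0,1.2,-0.01,0.01,0.1],
  ],
)

```text
clock: 21.72
tool_pos: [501.7, 210.4, 135.3]
tcp_rot: [-0.932, 1.571, -0.862]
wrist_force: [0.4, -0.9, -1.0]
width: 51.9
```

```bash
python3 - <<'E'
from h import *
print(apply([0,0,0,1.2,-.01,.01])[0]); look('w23')
E
```

```text
[501.687 210.408 135.547]
tool [501.651 210.406 135.286] t 21.7167 F [ 0.389 -0.926 -0.967] w 51.92945087577518
```

View pics/w23.png

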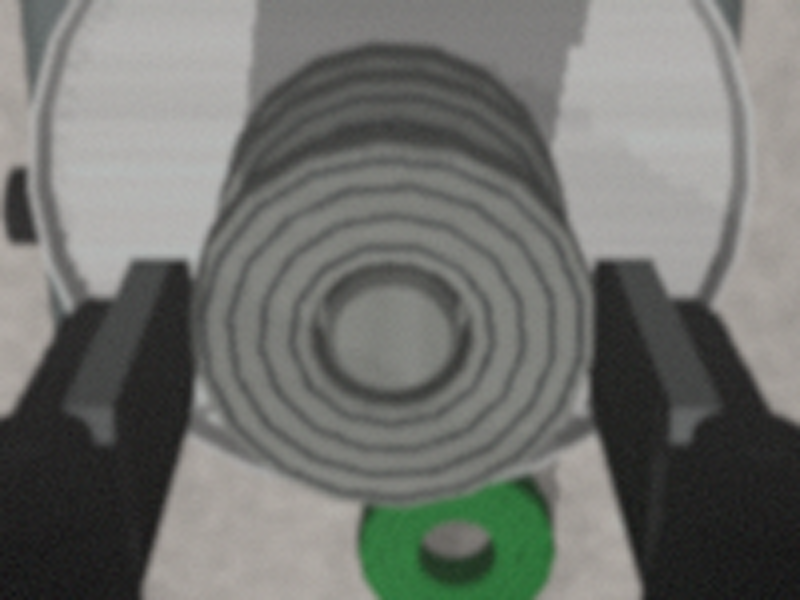

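Call:
drive_tool(
  steps=[
    [0,0,0,0.3,0,0,0.1],
    [0,0,0,0.6,0,0,0.1],
    [0,0,0,0.9,0,0,0.1],
    [0,0,0,1.2,0,0,0.1],
    [0,0,0,1.4,0,0,0.1],
    [0,0,0,1.6,0,0,0.1],
    [0,0,0,1.8,0,0,0.1],
    [0,0,0,2.0,0,0,0.1],
    [0,0,0,2.0,0,0,0.1],
  ],
)

```text
clock: 22.52
tool_pos: [501.6, 210.4, 115.2]
tcp_rot: [-1.299, 1.571, -1.229]
wrist_force: [0.1, 0.1, -1.0]
width: 52.1
```

```bash
python3 - <<'E'
from h import *
print(apply([0,0,0,2.0,0,0])[0]); look('w24'); im=read_camera('scene'); save('s24.png',im,(310,120,430,215),6)
E
```

```text
[501.694 210.407 115.547]
tool [501.634 210.371 115.232] t 22.5167 F [ 0.055  0.087 -0.98 ] w 52.07895487902406
```

View pics/w24.png

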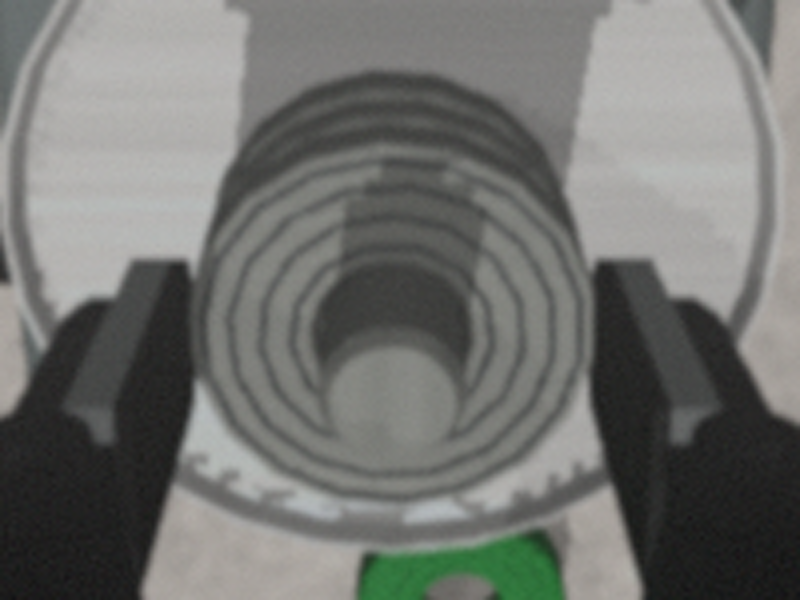

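View pics/s24.png

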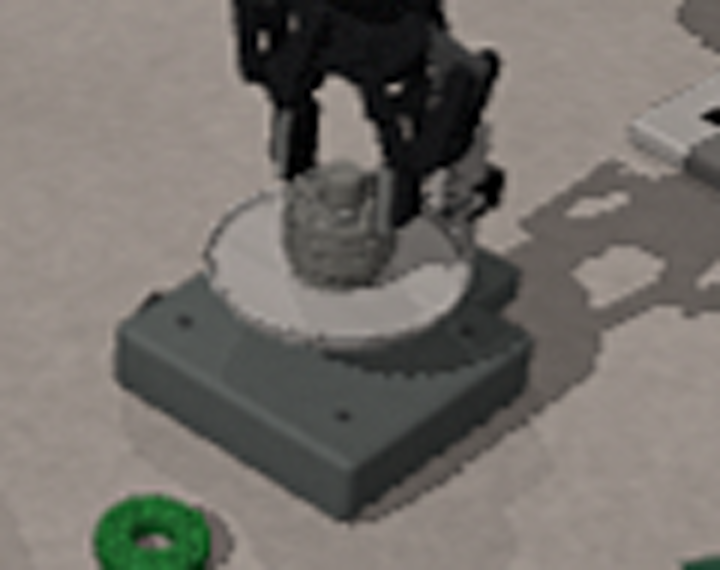

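Call:
drive_tool(
  steps=[
    [0,0,0,0,0,0,0.4],
    [0,0,0,0,0,0,0.5],
    [0,0,0,0,0,0,0.6],
    [0,0,0,0,0,0,0.6],
    [0,0,0,-1,0,0,0.6],
    [0,0,0,-3,0,0,0.6],
    [0,0,0,-6,0,0,0.6],
    [0,0,0,-9,0,0,0.6],
    [0,0,0,-9,0,0,0.6],
  ],
)

```text
clock: 23.37
tool_pos: [503.3, 210.9, 212.2]
tcp_rot: [0.161, 1.563, 0.231]
wrist_force: [-0.2, 0.5, 1.0]
width: 68.3
```

```bash
python3 - <<'E'
from h import *
print(apply([0,0,0,-9,0,0])[0]); look('w25',(200,130,440,310),3); im=read_camera('scene'); save('s25.png',im,(310,120,430,215),6)
goto([384.6,311.3,190],Mdown(1.64,.785))
E
```

```text
[501.664 210.412 205.547]
tool [503.331 210.926 212.218] t 23.3667 F [-0.191  0.498  1.022] w 68.34180841759748
rotvec [-1.482 -0.613 -0.614] shift cm [  1.55   10.884 -10.972] rows 13.733802124752662 3.7246745152594585
```

View pics/w25.png

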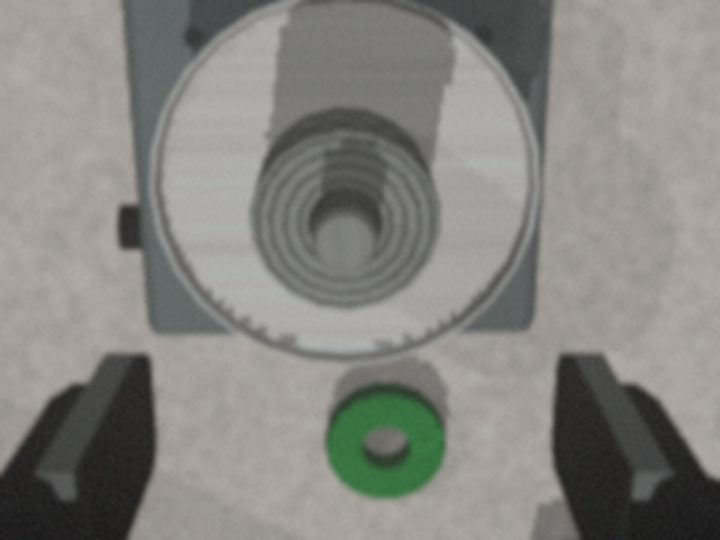

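View pics/s25.png

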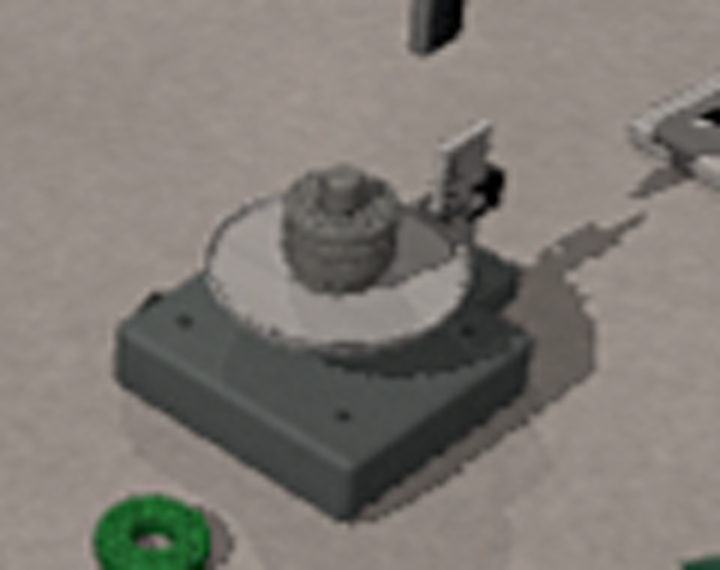

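Call:
drive_tool(
  steps=[
    [0,0,0,-1.5,2,-3,0.6],
    [-1.48,-0.61,-0.61,-1,5,-6,0.6],
    [-1.48,-0.61,-0.61,0,9,-9,0.6],
    [-1.48,-0.61,-0.61,1.5,10.9,-11,0.6],
    [-1.48,-0.61,-0.61,1.5,10.9,-11,0.6],
    [-1.48,-0.61,-0.61,1.5,10.9,-11,0.6],
    [-1.48,-0.61,-0.61,1.5,10.9,-11,0.6],
    [-1.48,-0.61,-0.61,1.5,10.9,-11,0.6],
    [-1.48,-0.61,-0.61,1.5,10.9,-11,0.6],
    [-1.48,-0.61,-0.61,1.5,10.9,-11,0.6],
    [-1.48,-0.61,-0.61,1.5,10.9,-11,0.6],
    [-1.48,-0.61,-0.61,1.5,10.9,-11,0.6],
    [-1.48,-0.61,-0.61,1.5,10.9,-11,0.6],
    [-1.48,-0.61,-0.61,1.5,10.9,-11,0.6],
    [-1.48,-0.61,-0.61,1.5,10.9,-11,0.6],
    [-1.48,-0.61,-0.61,1.5,10.9,-11,0.6],
    [-1.48,-0.61,-0.61,1.5,10.9,-11,0.6],
  ],
)

```text
clock: 24.88
tool_pos: [383.9, 310.9, 190.0]
tcp_rot: [-1.568, 0.791, 0.066]
wrist_force: [-0.8, -0.2, 0.2]
width: 68.8
```

```bash
python3 - <<'E'
from h import *
print(apply([-1.48,-.61,-.61,1.5,10.9,-11])[0]); st,m,im=look('w26',(219,131,379,261),5)
E
```

```text
[384.306 311.441 190.502]
tool [383.943 310.927 190.008] t 24.8833 F [-0.762 -0.196  0.205] w 68.7994765050505
```

View pics/w26.png

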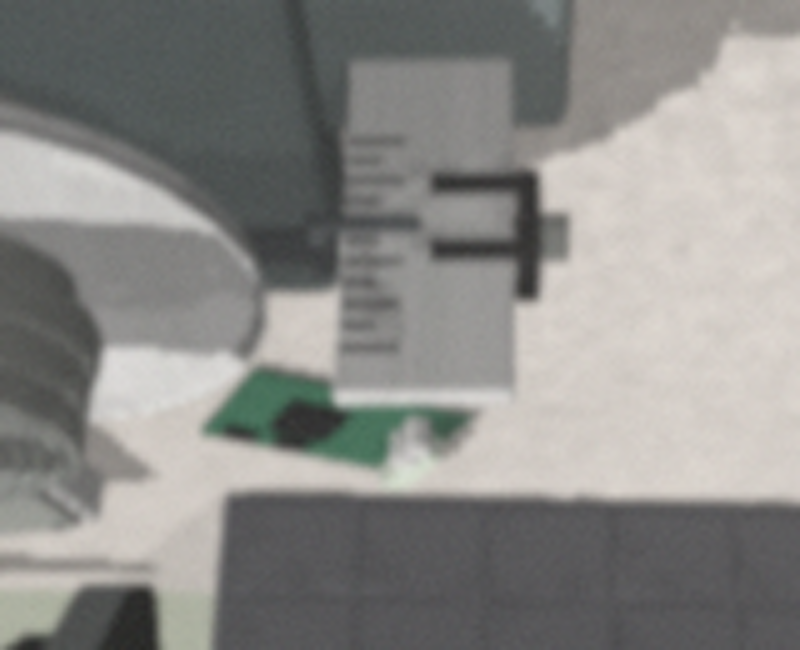

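View pics/w26_full.png

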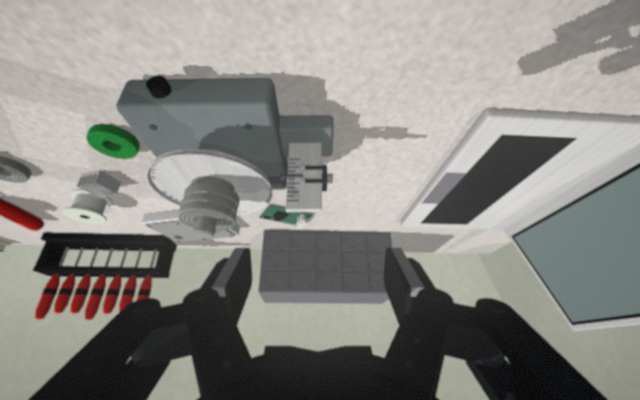

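The pointer (crop row 223) stands between the prongs (rows 183 and 248). I'll check the bench in the top view before handing in.

```bash
python3 - <<'E'
from h import *
im=read_camera('top'); save('t27.png',im,(110,90,510,310),2)
E
```

```text
(no output)
```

View pics/t27.png

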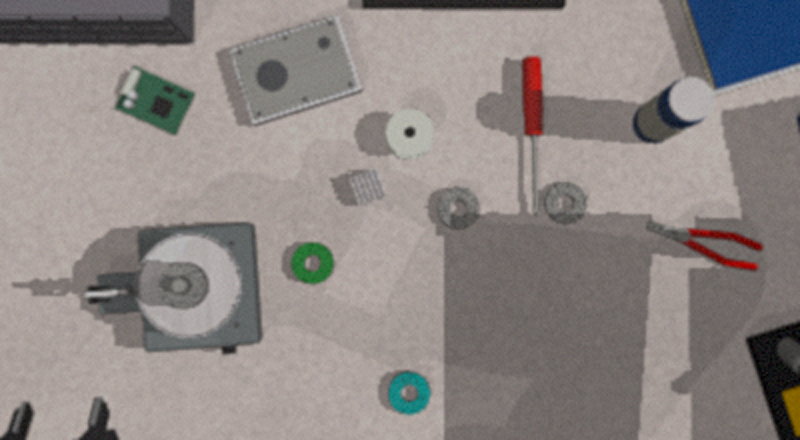

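Three cores are on the spindle. The other two lie flat at about (457,207) and (563,202) in the crop, nothing else has moved, and the gripper is clear.

```bash
python3 - <<'E'
from h import *
print(bot.hand_in()); print(telemetry.read_state()['clock'])
E
```

```text
the job is handed in; nothing more can be done
None
the job is handed in; nothing more can be done
```

I threaded three steel cores over the spindle one at a time (one that looked 13 mm high, then two that looked 9 mm) and released each while the scale carried it. I handed in at about 25 s of the 72 s allowed.

**Last checks:**
- **Pointer:** in the wrist view of the column it sits between the two prongs, about 1.5 mm above the middle of the field.
- **Bench:** the top view shows the other two steel cores flat on the bench. The green and turquoise rings and the other items look unmoved.
- **Gripper:** it was open and clear of everything.

**Disagreements and problems along the way:**
- **Top camera:** it read about 6 mm low in y compared with the wrist and scene cameras, so I used the wrist camera for alignment.
- **Core height:** I first read the first core as 11 mm high. Its sink on the scale and a comparison with the second core pointed to 13 mm.
- **Fingers on the bench:** in the first grasp the fingers pressed on the bench with about 27 N.
- **Second grasp:** it first closed too hard, so I opened and re-gripped with 25 N.

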